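# Set up a cold-plate soak of steel test bars

### The job

Slide every plain steel bar with a coloured stripe along the mat, without lifting it, until it lies wholly on the cold plate under the open cover; then swing the white cover fully shut. After that, take each orange temperature probe from the grey rack and push it fully home, upright, into a free opening of the blue terminal block behind the cover; leave the other things on the bench alone.

Things in the scene. Friction and masses are not known exactly. Their poses are not given: they have to be found in the camera images.
- station: Fixed station, varying in place and yaw. Origin: centre of its aluminium cold plate, 125 (x) x 220 (y) mm, flush with the black mat, no step. Its open mouth is on its own -x side (roughly the robot's right, world -y). Behind the plate, centred at x = +115 mm, is the blue terminal block, 50 (x) x 200 (y) x 50 mm high, with four round openings.
- plate_center (a point): centre of the cold plate at mat level, axes as the station's. White curbs 28 mm high, 12 mm thick, bound the plate on three sides: inner faces at station y = +-110 mm and x = +62 mm; the -x side is open for sliding bars in
- port0 (a point): centre of the mouth of terminal opening 0 in the blue block's top face (50 mm above the mat), axes as the station's. Vertical round hole 11.5 mm in diameter with a 2 mm lead-in chamfer, through the block. Openings are 50 mm apart along the station's y. Any probe fits any opening.
- port1 (a point): centre of the mouth of terminal opening 1 in the blue block's top face (50 mm above the mat), axes as the station's. Vertical round hole 11.5 mm in diameter with a 2 mm lead-in chamfer, through the block. Openings are 50 mm apart along the station's y. Any probe fits any opening.
- port2 (a point): centre of the mouth of terminal opening 2 in the blue block's top face (50 mm above the mat), axes as the station's. Vertical round hole 11.5 mm in diameter with a 2 mm lead-in chamfer, through the block. Openings are 50 mm apart along the station's y. Any probe fits any opening.
- port3 (a point): centre of the mouth of terminal opening 3 in the blue block's top face (50 mm above the mat), axes as the station's. Vertical round hole 11.5 mm in diameter with a 2 mm lead-in chamfer, through the block. Openings are 50 mm apart along the station's y. Any probe fits any opening.
- cover (a joint): angle of the white swing cover, rad: 0 = shut (level over the plate), 1.57 = upright, at most 1.9; starts at 1.5 to 1.8. A stiff friction hinge holds it wherever it is left; 3 to 6 N at 80 to 100 mm from the hinge moves it. Closed fingers can push it over from behind (its outer face, the station's +x side) and then press it down.
- cover_hinge (a point): middle of the hinge line (along the station's y): station x = +68 mm, 30 mm above the mat, on the cover's inner face. Cover: panel 126 mm from hinge to free edge, 216 mm along the hinge, 10 mm thick; shut, it lies 30 to 40 mm above the mat. On its outer face, 85 mm from the hinge, a dark bar handle: 80 mm along y, 12 mm thick, 23 mm proud.
- cover_edge (a point): middle of the cover's free edge, on its outer face, 126 mm from the hinge; 40 mm above the mat when shut
- bar0: loose flat steel test bar, 90 long (own x) x 36 wide (own y) x 16 mm thick, about 0.4 kg, with a red stripe near one end. Origin: centre of its underside. It lies on the mat. May be absent (None).
- bar1: loose flat steel test bar, 90 long (own x) x 36 wide (own y) x 16 mm thick, about 0.4 kg, with a yellow stripe near one end. Origin: centre of its underside. It lies on the mat. May be absent (None).
- bar2: loose flat steel test bar, 90 long (own x) x 36 wide (own y) x 16 mm thick, about 0.4 kg, with a green stripe near one end. Origin: centre of its underside. It lies on the mat. May be absent (None).
- probe0: loose probe, upright in the grey rack: orange square handle 18 x 18 x 55 mm (black band near the top) on a steel pin 10 mm in diameter, 45 mm long, tapered tip. Origin: pin tip; own z up along the probe; handle at z = 45 to 100 mm, its flat underside is the shoulder. 60 g. Fully home, the shoulder sits on the block and the tip is 45 mm below the mouth. May be absent (None).
- probe1: loose probe, upright in the grey rack: orange square handle 18 x 18 x 55 mm (black band near the top) on a steel pin 10 mm in diameter, 45 mm long, tapered tip. Origin: pin tip; own z up along the probe; handle at z = 45 to 100 mm, its flat underside is the shoulder. 60 g. Fully home, the shoulder sits on the block and the tip is 45 mm below the mouth. May be absent (None).
- probe2: loose probe, upright in the grey rack: orange square handle 18 x 18 x 55 mm (black band near the top) on a steel pin 10 mm in diameter, 45 mm long, tapered tip. Origin: pin tip; own z up along the probe; handle at z = 45 to 100 mm, its flat underside is the shoulder. 60 g. Fully home, the shoulder sits on the block and the tip is 45 mm below the mouth. May be absent (None).
- probe3: loose probe, upright in the grey rack: orange square handle 18 x 18 x 55 mm (black band near the top) on a steel pin 10 mm in diameter, 45 mm long, tapered tip. Origin: pin tip; own z up along the probe; handle at z = 45 to 100 mm, its flat underside is the shoulder. 60 g. Fully home, the shoulder sits on the block and the tip is 45 mm below the mouth. May be absent (None).
- rack: fixed grey rack block, 200 (own x) x 50 x 50 mm high, origin: centre of its underside; holes of 13 mm at own x = -75, -25, +25, +75 mm hold the probes upright, their shoulders on its top
- tensile_a: bystander, to be left alone. Loose steel tensile test piece with a waisted middle, 160 x 36 x 14 mm. Origin: centre of its underside.
- tensile_b: bystander, to be left alone. Loose steel tensile test piece with a waisted middle, 160 x 36 x 14 mm. Origin: centre of its underside.
- offcut_a: bystander, to be left alone. Loose steel offcut 55 x 30 x 12 mm, beyond the bars. Origin: centre of its underside.
- offcut_b: bystander, to be left alone. Loose steel offcut 55 x 30 x 12 mm, near the robot. Origin: centre of its underside.
- wrench: bystander, to be left alone. Loose wrench lying on the mat. Origin: centre of its underside.
- oil_can: bystander, to be left alone. Loose can with a blue label, 60 mm in diameter, 100 mm high. Origin: centre of its underside.
- pot: bystander, to be left alone. Loose red cup, 80 mm in diameter, 90 mm high. Origin: centre of its underside.
Mind the look-alikes: they are no part of the job. Leave any turquoise look-alike of the bar1 alone.

How it is judged:
By the outcome, as a careful person would: the job done as asked, in the order asked, and still so for the second after the job is handed in, with the robot touching nothing.
Of bar0, bar1, bar2 only 2 to 3 are there at a start; the rules pass over those that are not, and their reading is None.
Of probe0, probe1, probe2, probe3 only 3 to 4 are there at a start; the rules pass over those that are not, and their reading is None.
At some moment in a run one of bar0, bar1, bar2 may be knocked a few centimetres aside while the robot is not near it.
It also fails if it takes over 210 s, if anything falls off the work surface, if the arm or the gripper's body presses on something with over 40 N, if the wrist force passes 120 N, or if a joint passes its speed limit or range.

### The arm

A 6-joint arm with a two-finger parallel gripper is mounted at the origin on the work surface. World frame = base frame: x ahead of the robot, y to its left, z up, the work surface at z = 0. Lengths are in mm, angles in rad, forces in N, time in s.
With the tool pointing down it reaches from about 300 to 875 mm from the base axis. Payload 6.4 kg.
Tool frame: the origin (TCP) lies on the centre line of the jaws, within the pads' length; the fingertips stand 14 mm ahead of it and the grasp point (between the pads) lies 5 mm behind it; z points along the fingers, x is the direction in which the jaws open and shut, and the axes are right-handed (so a half turn about z gives the same grasp; the last joint's range is limited). The gripper opens to 88 mm and grips with 3 to 60 N. Pads are 18 mm wide; open, the fingers measure 123 mm over their backs; the gripper's body (75 mm by 187 mm) begins 45 mm behind the grasp point.
Start: joints at [0.961, 0.181, 1.607, -0, 1.354, -0.206], TCP at [225.917, 528.775, 252.714] pointing down, gripper open.
Joint ranges: [-2.99, 2.99], [-0.89, 2.07], [0.3, 2.58], [-1.14, 4.28], [0, 2.63], [-3.12, 3.12]. Speed limits (rad/s): [2.57, 2.57, 3.01, 3.14, 3.14, 3.14].

### API

Orientations are given as a rotation vector (axis times angle).
In Python, from rig import r gives the robot as it stands. The module is installed in compiled form; this text tells all that it offers.
- The arm moves only by the tool send_rows, never from a script. Its arguments are lists of equal length, an entry for each row: "xyz": the shift along the tool's x, y, z in m, a list of three; "spin": the turn about the tool's z in rad. In form: {"xyz": [[tx, ty, tz], ...], "spin": [spin, ...]}. A call has 1 to 5 rows; each row shifts and turns the commanded pose from where the row before left it, along the tool's axes as they then stand; what a row does not reach is not made up. A row lasts 1/12 s, in which the tool goes at most 41.7 mm and 7.16 degrees, less where a joint would pass 70% of its speed; a pose out of reach is approached as far as the arm can. A call with a gripper value outside its range is refused whole. "claw" is the finger opening in m, from 0 to 0.0881, set as the call begins (left out, the last holds). The fingers move at their own pace and stop on an object; "grip_force" is the grip in N (left out, the last holds). Time passes only in rows, so rows that do not move let the fingers close. It gives the time, the measured TCP pose, the force and the opening at its end, in the units of the state.
- r.state(): the state, without advancing time (a new reading comes with each control period).
- r.camera(name): name is "scene" or "top" or "wrist"; returns (picture, depth): 400x640x3 uint8, red, green, blue; 400x640 float32, mm along the optical axis (not along the pixel's ray), 0 where there is no reading.
- r.camera_params(name): a dict with "camera_matrix" (3x3 intrinsics, pixels), "extrinsics" (4x4, takes a point from world to camera coordinates); the wrist camera has in their place "tool_from_camera" (4x4, takes a point from camera to tool coordinates, whose origin is the TCP and whose axes are the tool frame's). Camera axes: x right, y down, z forward; pixel columns grow to the right and rows downward; lengths in mm; the calibration is good to about 2 mm. A picture is of the moment at which its call begins: read the wrist's pose just before it. camera_params takes no time and is no camera call.
- r.hand_in(): hands the job in, once; it reports no verdict.
The state is a dict: "clock": time; "qpos": joint angles; "dq": joint speeds; "joint_torque": joint torques, N m; "tcp_pos": TCP position; "eef_rot": TCP orientation; "contact_force": force on the tool from outside, world axes, zero at the start; "wrist_torque": the same for the moment, N m; "grip_width": finger opening in mm.
Only numpy, scipy, OpenCV 4.12 (cv2) and the standard library are available. Lean on these libraries where they do the work, as an engineer would, in place of code of your own. Each camera call takes 0.05 s, during which the arm holds its last target.

## Working session

There is one attempt and no reset: what is moved stays moved. The work goes in short steps, Python scripts to look and compute and a tool call to move; the robot and the scene stay as the last step left them, time stands still between calls to the robot, and variables do not carry over. Pictures are saved under pics/ and viewed, and the job is handed in when it is done.

Besides the shell and the picture viewer there is one more tool, called as name([rows], argument=value, ...), one row to a line, values as JSON. send_rows: Moves the arm, as the interface text tells. Its arguments: {"type":"object","properties":{"xyz":{"type":"array"},"spin":{"type":"array"},"claw":{"type":"number"},"grip_force":{"type":"number"}},"required":["xyz","spin"]}

```bash
mkdir -p pics
cat > h.py <<'E'
import numpy as np, cv2
from rig import r
from scipy.spatial.transform import Rotation as R
def snap(n,f):
    im,d=r.camera(n); cv2.imwrite('pics/'+f+'.png',im[:,:,::-1]); np.savez('pics/'+f+'.npz',im=im,d=d)
    return im,d
def pts(n,d,tool=None):
    p=r.camera_params(n);K=np.array(p['camera_matrix'])
    v,u=np.mgrid[0:400,0:640]
    c=np.stack([(u-K[0,2])/K[0,0]*d,(v-K[1,2])/K[1,1]*d,d,np.ones_like(d)],-1)
    if n=='wrist':
        T=tool@np.array(p['tool_from_camera'])
    else: T=np.linalg.inv(np.array(p['extrinsics']))
    return (c@T.T)[...,:3]
def tool(s=None):
    s=s or r.state();T=np.eye(4);T[:3,:3]=R.from_rotvec(s['eef_rot']).as_matrix();T[:3,3]=s['tcp_pos'];return T
def plane(n,uv,z,T=None):
    p=r.camera_params(n);K=np.array(p['camera_matrix'])
    M=T@np.array(p['tool_from_camera']) if n=='wrist' else np.linalg.inv(np.array(p['extrinsics']))
    uv=np.atleast_2d(uv).astype(float)
    d=np.c_[(uv[:,0]-K[0,2])/K[0,0],(uv[:,1]-K[1,2])/K[1,1],np.ones(len(uv))]@M[:3,:3].T
    o=M[:3,3]; return o+d*((z-o[2])/d[:,2])[:,None]
E
python3 - <<'E'
from h import *
print(r.state())
for n in ['scene','top','wrist']:
    p=r.camera_params(n);print({k:np.round(v,3).tolist() for k,v in p.items()}); snap(n,n+'0')
E
```

```text
{'clock': 0.0, 'qpos': array([ 9.60716161e-01,  1.81543738e-01,  1.60799126e+00, -2.08163240e-05,
        1.35382630e+00, -2.06296362e-01]), 'dq': array([0.00059782, 0.00109477, 0.00073876, 0.00047843, 0.00033879,
       0.00013041]), 'joint_torque': array([-8.66958417e-04, -4.33882570e+01, -3.41841638e+01,  7.02421716e-02,
        3.86335852e-02, -1.56703200e-04]), 'tcp_pos': array([225.60306474, 528.33159977, 251.81670986]), 'eef_rot': array([ 2.62120797e+00,  1.73050721e+00, -2.57055522e-03]), 'contact_force': array([ 0.33502031, -0.15065171,  0.65687426]), 'wrist_torque': array([-0.01127301,  0.0180102 ,  0.06274198]), 'grip_width': 88.1280899390224}
{'camera_matrix': [[492.711, 0.0, 321.915], [0.0, 492.711, 202.44], [0.0, 0.0, 1.0]], 'extrinsics': [[0.817, 0.576, 0.022, -451.84], [0.369, -0.493, -0.788, -124.576], [-0.443, 0.652, -0.615, 1626.656], [0.0, 0.0, 0.0, 1.0]]}
{'camera_matrix': [[398.867, 0.0, 319.158], [0.0, 398.867, 203.211], [0.0, 0.0, 1.0]], 'extrinsics': [[0.025, -1.0, -0.014, 46.249], [-0.984, -0.022, -0.179, 521.223], [0.178, 0.018, -0.984, 1277.568], [0.0, 0.0, 0.0, 1.0]]}
{'camera_matrix': [[279.681, 0.0, 318.657], [0.0, 279.681, 191.624], [0.0, 0.0, 1.0]], 'tool_from_camera': [[1.0, -0.0, 0.001, -0.283], [0.0, 0.961, 0.278, -71.636], [-0.001, -0.278, 0.961, -131.408], [0.0, 0.0, 0.0, 1.0]]}
```

View pics/scene0.png

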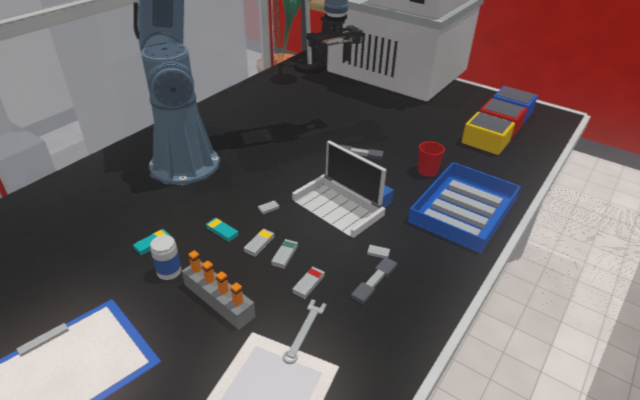

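View pics/top0.png

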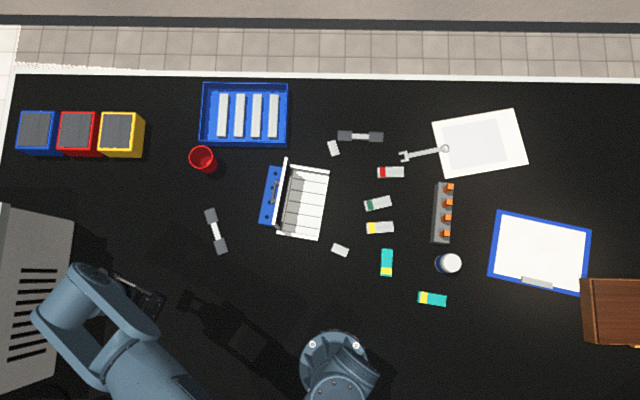

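View pics/wrist0.png

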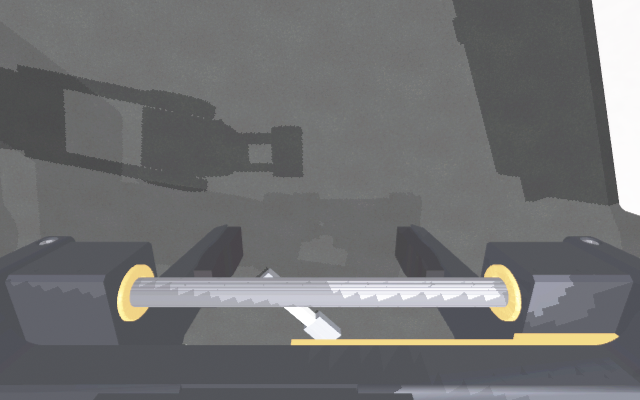

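Run:
```python
import cv2
a=cv2.imread('pics/top0.png')[120:280,240:480]
cv2.imwrite('pics/c1.png',cv2.resize(a,None,fx=3.3,fy=3.3,interpolation=cv2.INTER_CUBIC))
a=cv2.imread('pics/scene0.png')[130:330,170:410]
cv2.imwrite('pics/c2.png',cv2.resize(a,None,fx=3,fy=3,interpolation=cv2.INTER_CUBIC)[:600])
```

```text
(no output)
```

View pics/c1.png

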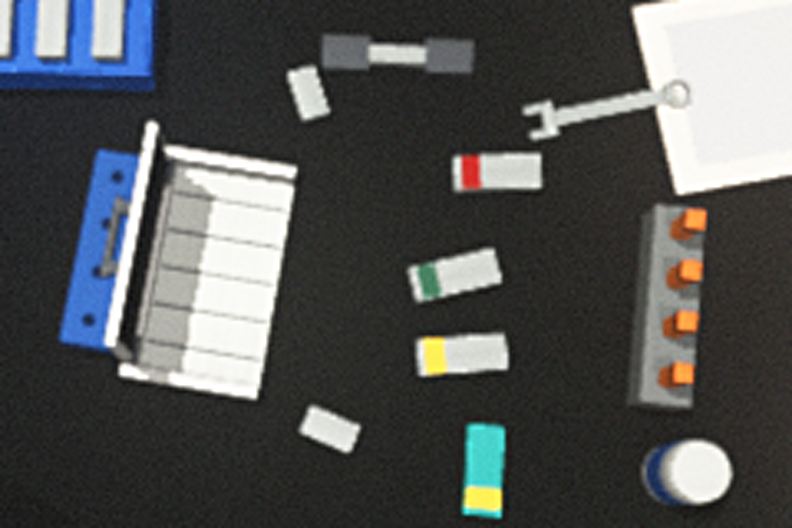

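View pics/c2.png

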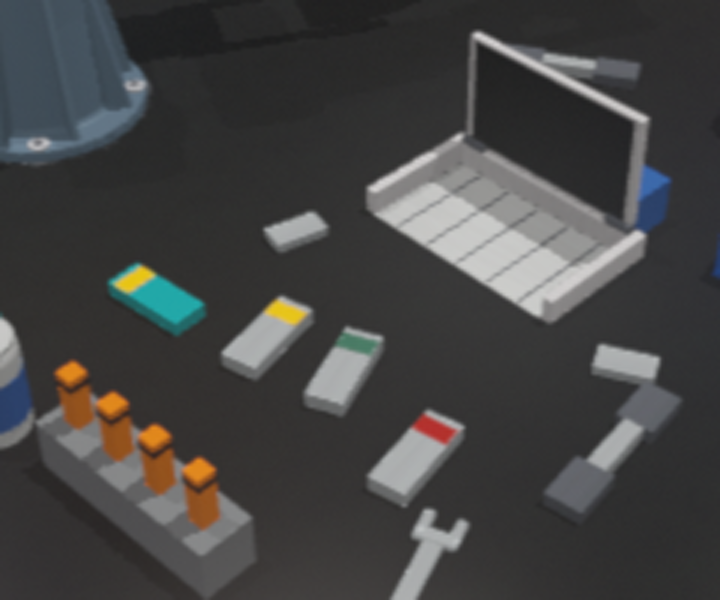

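```bash
cat > seg.py <<'E'
from h import *
def bars(im):
    out={}
    hsv=cv2.cvtColor(im,cv2.COLOR_RGB2HSV)
    V=hsv[...,2]; m=((V>90)).astype(np.uint8)
    n,l,st,c=cv2.connectedComponentsWithStats(m,connectivity=4)
    for i in range(1,n):
        if not 200<st[i,4]<900: continue
        if not (200<c[i][0]<520 and 90<c[i][1]<330): continue
        mm=(l==i)
        # upsample for subpixel
        cnt,_=cv2.findContours(mm.astype(np.uint8),cv2.RETR_EXTERNAL,cv2.CHAIN_APPROX_NONE)
        p=plane('top',cnt[0][:,0,:],16)[:,:2].astype(np.float32)
        rc=cv2.minAreaRect(p)
        h,s=hsv[...,0][mm],hsv[...,1][mm]
        sat=s>90
        print(np.round(c[i]).astype(int),st[i,4],'rect',np.round(rc[0],1),np.round(rc[1],1),round(rc[2],1),'hue',np.median(h[sat]) if sat.sum() else None,sat.sum())
E
python3 - <<'E'
from seg import *
z=np.load('pics/top0.npz');im,d=z['im'],z['d']
bars(im)
P=pts('top',d)
for uv in [(390,172),(377,203),(300,225),(310,170),(265,200),(432,212),(500,60),(449,187),(405,250)]:
    print(uv,np.round(P[uv[1],uv[0]],1))
hsv=cv2.cvtColor(im,cv2.COLOR_RGB2HSV)
o=((hsv[...,0]<15)&(hsv[...,1]>150)&(hsv[...,2]>120)).astype(np.uint8)
n,l,st,c=cv2.connectedComponentsWithStats(o)
for i in range(1,n):
    if st[i,4]>20 and c[i][0]>420 and c[i][0]<480:
        q=P[l==i]; t=q[q[:,2]>98]; print('probe',c[i],st[i,4],q[:,2].max(),np.round(t.mean(0),1),t.min(0),t.max(0),len(t))
E
```

```text
[360 136] 371 rect [768.2 -77.5] [154.7  33.9] 88.9 hue None 0
[390 172] 309 rect [ 642.1 -181.9] [39.1 90.4] 1.2 hue 1.0 55
[377 203] 310 rect [ 531.3 -137.8] [39.1 92.8] 14.5 hue 73.5 34
[216 231] 424 rect [423.3 406.6] [159.3  35.3] 21.3 hue None 0
[379 227] 321 rect [ 449.9 -145.1] [38.9 93.4] 6.1 hue 28.0 70
[386 262] 335 rect [ 333.9 -167. ] [38.7 92.3] 86.5 hue 88.0 320
[449 262] 399 rect [ 336.8 -370.5] [62.  86.3] 1.4 hue 110.0 32
[432 298] 348 rect [ 219.8 -313.6] [92.4 38.3] 81.7 hue 88.0 339
(390, 172) [ 640.8 -182.1   14. ]
(377, 203) [ 531.  -137.2   15. ]
(300, 225) [451.9 123.2  -3. ]
(310, 170) [638.6  93.4  26.9]
(265, 200) [527.3 239.9  44.1]
(432, 212) [ 506.7 -326.3    0.6]
(500, 60) [1514.6 -933.5 -748.3]
(449, 187) [ 572.9 -356.5   98. ]
(405, 250) [ 375.5 -233.3   -2.3]
probe [448.24489796 187.3877551 ] 49 105.83968683887429 [ 572.3 -360.4  102.4] [ 565.1470275  -367.93601157   98.49798402] [ 582.46178848 -351.043769    105.83968684] 21
probe [446.58139535 202.6744186 ] 43 109.2244575244747 [ 523.5 -355.2  103.6] [ 516.0618691  -362.98403562   99.7960748 ] [ 533.28621441 -343.97993663  109.22445752] 19
probe [445.76190476 218.30952381] 42 108.40003739466556 [ 472.2 -350.3  102.7] [ 465.15572816 -358.80872204   98.43807531] [ 481.34294613 -339.76428212  108.40003739] 19
probe [443.8        233.25714286] 35 107.4764212011271 [ 425.  -341.6  103.4] [ 417.52892124 -350.42423065   99.31779936] [ 434.05103051 -333.39250796  107.4764212 ] 18
```

Run:
```python
from seg import *
z=np.load('pics/top0.npz');im,d=z['im'],z['d']
hsv=cv2.cvtColor(im,cv2.COLOR_RGB2HSV)
c=np.array([(117,177),(106,223),(99,271),(88,319)])/3.3+[240,120]-0.5*0
p=plane('top',c,50)[:,:2];print(np.round(p,1),np.linalg.norm(np.diff(p,axis=0),axis=1))
# blue block
b=((hsv[...,0]>100)&(hsv[...,0]<120)&(hsv[...,1]>150)).astype(np.uint8)
b[:150]=0;b[:, :240]=0;b[250:]=0;b[:,300:]=0
P=pts('top',d)
cnt,_=cv2.findContours(b,cv2.RETR_EXTERNAL,cv2.CHAIN_APPROX_NONE)
k=max(cnt,key=cv2.contourArea)[:,0,:]
q=plane('top',k,50)[:,:2].astype(np.float32);rc=cv2.minAreaRect(q);print(rc,cv2.boxPoints(rc))
print('blk z',np.median(P[b>0][:,2]))
big=cv2.resize(im[150:260,240:340],None,fx=6,fy=6,interpolation=cv2.INTER_CUBIC)[:,:,::-1];cv2.imwrite('pics/c3.png',big[:600])
```

```text
[[617.3 208.2]
 [569.  217.3]
 [519.5 222. ]
 [470.4 230.7]] [49.06572411 49.81195336 49.79705624]
((543.9784545898438, 225.0492706298828), (49.46136474609375, 204.87034606933594), 83.692138671875) [[439.4463  211.72293]
 [643.0763  189.21368]
 [648.5106  238.37561]
 [444.8806  260.88486]]
blk z 48.39781103569021
```

View pics/c3.png

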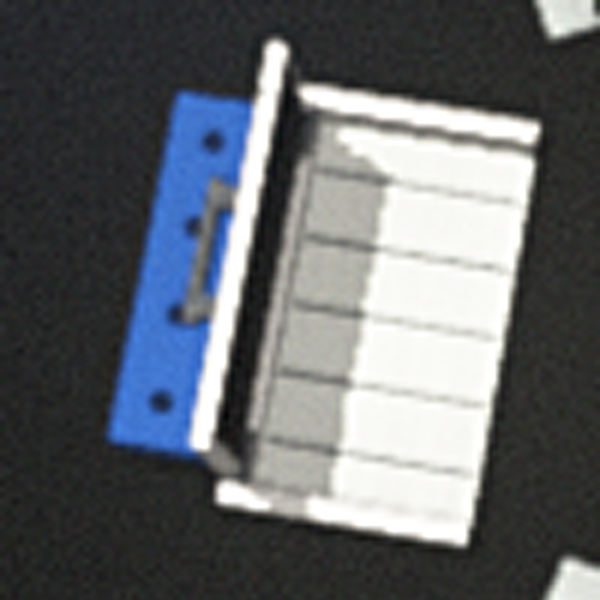

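Run:
```python
from seg import *
print(plane('top',[(240+533/6,150+152/6),(240+477/6,150+512/6)],0), 'curb tops', plane('top',[(240+541/6,150+120/6),(240+302/6,150+85/6),(240+468/6,150+546/6),(240+217/6,150+500/6)],28))
z=np.load('pics/scene0.npz');im,d=z['im'],z['d']
P=pts('scene',d)
# cover panel edge from scene: print pts
for uv in [(328,143),(384,176),(382,200),(385,190),(330,160),(355,185)]: print(uv,np.round(P[uv[1],uv[0]],0))
print(plane('top',[(240+277/6,150+45/6),(240+200/6,150+450/6)],155))
```

```text
[[628.03362816  28.34016943   0.        ]
 [417.85201701  55.62392092   0.        ]] curb tops [[639.77151116  24.30379111  28.        ]
 [657.51550281 161.49429629  28.        ]
 [396.14516297  59.6895895   28.        ]
 [418.30590407 199.63386659  28.        ]]
(328, 143) [439. 186. 154.]
(384, 176) [645. 163. 135.]
(382, 200) [638. 184.  35.]
(385, 190) [631. 209.  53.]
(330, 160) [449. 186.  98.]
(355, 185) [553. 168.  61.]
[[642.81597699 163.13288422 155.        ]
 [430.39563248 193.4940667  155.        ]]
```

```bash
cat >> h.py <<'E'
def plan(x,y,z,ang=None):
    T=tool(); a=np.degrees(np.arctan2(T[1,0],T[0,0]))
    dw=np.array([x,y,z])-T[:3,3]
    print('at',np.round(T[:3,3],1),'toolx ang',round(a,2),'tilt',np.round(T[:3,2],4),'tool shift mm',np.round(T[:3,:3].T@dw,1),'dist',round(float(np.linalg.norm(dw)),1),
      'spin',None if ang is None else round(float(-np.radians((ang-a+180)%360-180)),4),'q',np.round(r.state()['qpos'],2), 'F',np.round(r.state()['contact_force'],1),'w',round(r.state()['grip_width'],1),'t',r.state()['clock'])
C=np.array([527.3,104.8]);AX=np.array([.1426,.9898]);AY=np.array([-.9898,.1426])
def W(sx,sy): return C+sx*AX+sy*AY
def S(p): d=np.asarray(p)[:2]-C; return d@AX,d@AY
E
python3 -c "
from h import *
plan(538.8,-166.8,130,14.5)"
```

```text
at [225.7 528.4 252. ] toolx ang 66.87 tilt [-8.0e-04 -1.1e-03 -1.0e+00] tool shift mm [-516.1  561.1  122.5] dist 772.2 spin 0.914 q [ 0.96  0.18  1.61  0.    1.35 -0.21] F [-0.6 -0.  -0.5] w 88.3 t 0.15
```

send_rows([
  [-0.0258, 0.028, 0],
  [-0.0258, 0.028, 0],
  [-0.0258, 0.028, 0],
  [-0.0258, 0.028, 0],
  [-0.0258, 0.028, 0],
], spin=[0, 0, 0, 0, 0], claw=0.054, grip_force=20)

```text
clock: 0.57
tcp_pos: [304.0, 353.5, 252.4]
eef_rot: [2.621, 1.732, -0.001]
contact_force: [0.6, -0.0, -0.3]
grip_width: 57.0
```

send_rows([
  [-0.0258, 0.028, 0],
  [-0.0258, 0.028, 0],
  [-0.0258, 0.028, 0],
  [-0.0258, 0.028, 0],
  [-0.0258, 0.028, 0],
], spin=[0, 0, 0, 0, 0])

```text
clock: 0.98
tcp_pos: [382.2, 179.8, 252.7]
eef_rot: [2.622, 1.731, 0.0]
contact_force: [0.4, 0.5, -0.1]
grip_width: 54.0
```

send_rows([
  [-0.0258, 0.028, 0],
  [-0.0258, 0.028, 0],
  [-0.0258, 0.028, 0],
  [-0.0258, 0.028, 0],
  [-0.0258, 0.028, 0],
], spin=[0, 0, 0, 0, 0])

```text
clock: 1.4
tcp_pos: [460.4, 6.0, 252.7]
eef_rot: [2.622, 1.73, 0.0]
contact_force: [0.9, 0.5, 0.4]
grip_width: 54.1
```

send_rows([
  [-0.0258, 0.028, 0],
  [-0.0258, 0.028, 0],
  [-0.0258, 0.028, 0],
  [-0.0258, 0.028, 0],
  [-0.0258, 0.028, 0],
], spin=[0, 0, 0, 0, 0])

```text
clock: 1.82
tcp_pos: [538.4, -167.6, 252.3]
eef_rot: [-2.622, -1.73, 0.0]
contact_force: [0.0, -0.4, 0.1]
grip_width: 54.2
```

send_rows([
  [0, 0, 0.012],
  [0, 0, 0.012],
  [0, 0, 0.012],
  [0, 0, 0.012],
  [0, 0, 0.012],
], spin=[0.114, 0.114, 0.114, 0.114, 0.114])

```text
clock: 2.23
tcp_pos: [537.9, -165.8, 191.7]
eef_rot: [-3.005, -0.915, 0.001]
contact_force: [-0.6, -0.5, 0.8]
grip_width: 53.9
```

send_rows([
  [0, 0, 0.012],
  [0, 0, 0.012],
  [0, 0, 0.012],
  [0, 0, 0],
], spin=[0.114, 0.114, 0.114, 0])

```text
clock: 2.57
tcp_pos: [536.5, -164.9, 153.9]
eef_rot: [-3.114, -0.393, 0.006]
contact_force: [-0.9, 0.4, -0.5]
grip_width: 54.1
```

Run:
```python
from seg import *
plan(538.8,-166.8,17,14.5)
im,d=snap('top','top1'); bars(im)
T=tool();snap('wrist','w1');print(T.tolist())
```

```text
at [ 536.5 -164.9  153.9] toolx ang 14.37 tilt [-0.0044  0.0025 -1.    ] tool shift mm [  2.3   2.9 136.8] dist 136.9 spin -0.0022 q [-0.51  0.26  1.72  0.    1.16 -0.76] F [-0.9  0.4 -0.5] w 54.1 t 2.5667
[360 136] 369 rect [768.3 -77.5] [154.7  33.9] 88.9 hue None 0
[216 231] 426 rect [423.4 406.6] [159.5  35.1] 21.3 hue None 0
[450 262] 379 rect [ 336.9 -374. ] [62.  79.4] 1.4 hue 110.0 25
[432 298] 342 rect [ 219.7 -313.8] [92.  38.3] 81.6 hue 88.0 332
[[0.9671335124292969, 0.2542507878729414, -0.003050574070538378, 537.0741629904545], [0.2542565638051163, -0.9671353492897546, 0.001678069187916333, -165.2042838469203], [-0.0025236676061113675, -0.002398545428616975, -0.9999939390224529, 155.22482916374], [0.0, 0.0, 0.0, 1.0]]
```

View pics/w1.png

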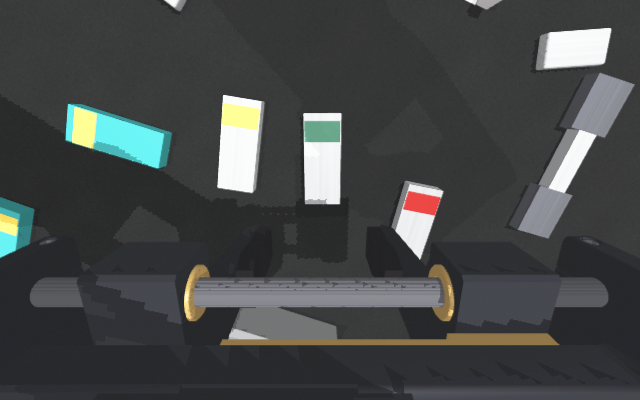

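```bash
cat >> seg.py <<'E'
def wbars(im,T,z=16,reg=None):
    hsv=cv2.cvtColor(im,cv2.COLOR_RGB2HSV); V=hsv[...,2];m=(V>140).astype(np.uint8)
    n,l,st,c=cv2.connectedComponentsWithStats(m,connectivity=4)
    for i in range(1,n):
        if not 900<st[i,4]<9000: continue
        mm=l==i
        cnt,_=cv2.findContours(mm.astype(np.uint8),cv2.RETR_EXTERNAL,cv2.CHAIN_APPROX_NONE)
        p=plane('wrist',cnt[0][:,0,:],z,T)[:,:2].astype(np.float32); rc=cv2.minAreaRect(p)
        s=hsv[...,1][mm]>70
        print(np.round(c[i]).astype(int),st[i,4],'ctr',np.round(rc[0],1),np.round(rc[1],1),round(rc[2],1),'hue',np.median(hsv[...,0][mm][s]) if s.sum()>20 else None,s.sum(),'S',np.round(S(rc[0]),1))
E
python3 - <<'E'
from seg import *
z=np.load('pics/w1.npz');T=np.array([[0.9671335124292969, 0.2542507878729414, -0.003050574070538378, 537.0741629904545], [0.2542565638051163, -0.9671353492897546, 0.001678069187916333, -165.2042838469203], [-0.0025236676061113675, -0.002398545428616975, -0.9999939390224529, 155.22482916374], [0.0, 0.0, 0.0, 1.0]])
wbars(z['im'],T)
E
```

```text
[576  48] 2314 ctr [721.8  11.7] [57.2 29.4] 18.7 hue None 0 S [ -64.4 -205.8]
[576 152] 4790 ctr [768.7 -79.6] [157.5  34.8] 88.7 hue None 0 S [-148.1 -265.3]
[239 143] 3693 ctr [ 452.7 -146.9] [38.  89.5] 5.7 hue 30.0 782 S [-259.8   37.9]
[114 135] 3852 ctr [ 337.8 -167.2] [38.7 94.3] 87.1 hue 90.0 3815 S [-296.3  148.8]
[322 157] 3334 ctr [ 533.2 -139.7] [35.7 88.3] 14.8 hue 77.0 720 S [-241.2  -40.7]
[418 215] 2144 ctr [ 642.  -177.3] [38.4 79.8] 3.3 hue 0.0 641 S [-262.8 -153.7]
[293 298] 3023 ctr [ 556.9 -279.7] [294.6  70.4] 19.2 hue 19.0 555 S [-376.3  -84.1]
[400 340] 2551 ctr [ 664.2 -322.7] [400.4  21.7] 14.9 hue 19.0 2282 S [-403.6 -196.5]
```

```bash
python3 -c "
from h import *
plan(539.4,-165.9,18,14.7)"
```

```text
at [ 537.8 -165.6  156.3] toolx ang 14.82 tilt [-1.3e-03  7.0e-04 -1.0e+00] tool shift mm [  1.6   0.9 138.3] dist 138.4 spin 0.0021 q [-0.51  0.26  1.72 -0.    1.16 -0.77] F [0.4 0.1 0.3] w 54.2 t 2.6667
```

send_rows([
  [0.0016, 0.001, 0.03],
  [0, 0, 0.03],
  [0, 0, 0.03],
  [0, 0, 0.03],
  [0, 0, 0.0],
], spin=[0, 0, 0, 0, 0])

```text
clock: 3.08
tcp_pos: [536.6, -164.6, 32.0]
eef_rot: [-3.11, -0.403, 0.011]
contact_force: [-1.7, 1.5, -0.2]
grip_width: 54.1
```

send_rows([
  [0, 0, 0.009],
  [0, 0, 0.009],
  [0, 0, 0.0],
], spin=[0, 0, 0])

```text
clock: 3.33
tcp_pos: [540.4, -166.6, 19.0]
eef_rot: [3.115, 0.401, 0.001]
contact_force: [-0.8, 0.3, 0.4]
grip_width: 54.0
```

send_rows([
  [0, 0, 0],
  [0, 0, 0],
  [0, 0, 0.0],
  [0, 0, 0],
  [0, 0, 0],
], spin=[0, 0, 0, 0, 0], claw=0.03)

```text
clock: 3.75
tcp_pos: [540.7, -166.8, 19.9]
eef_rot: [3.115, 0.4, 0.002]
contact_force: [-1.5, 0.5, 6.2]
grip_width: 35.6
```

Run:
```python
from seg import *
g=W(-10-28,0); plan(g[0],g[1],18,-8.2)
T=tool();im,d=snap('wrist','w2');wbars(im,T);plan(g[0],g[1],18,-8.2)
```

```text
at [ 540.7 -166.8   19.9] toolx ang 14.63 tilt [ 0.0016 -0.001  -1.    ] tool shift mm [  40.8 -231.1    1.7] dist 234.7 spin 0.3984 q [-0.51  0.48  1.76 -0.    0.9  -0.76] F [-1.5  0.5  6.2] w 35.6 t 3.75
[513 254] 1364 ctr [ 639.6 -139.5] [16. 46.] 65.8 hue 1.0 331 S [-225.8 -146. ]
at [ 540.7 -166.8   20. ] toolx ang 14.63 tilt [ 0.0016 -0.001  -1.    ] tool shift mm [  40.9 -231.1    1.7] dist 234.7 spin 0.3985 q [-0.51  0.48  1.76 -0.    0.9  -0.76] F [-0.8 -0.6  6.6] w 35.4 t 3.8
```

View pics/w2.png

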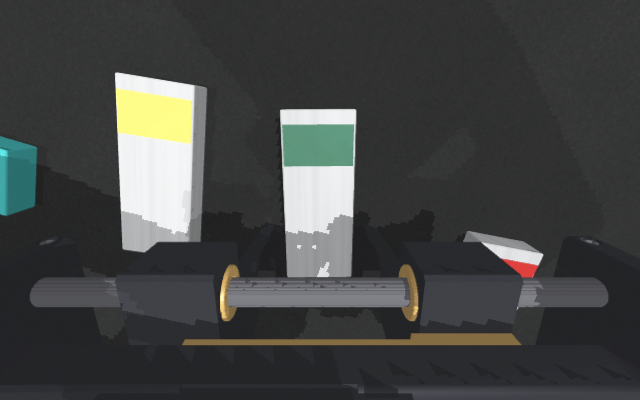

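send_rows([
  [0, -0.005, 0],
  [0, -0.005, 0],
  [0, -0.005, 0],
  [0, -0.005, 0],
  [0, 0, 0],
], spin=[0.1, 0.1, 0.1, 0.0985, 0])

```text
clock: 4.22
tcp_pos: [538.7, -147.1, 20.0]
eef_rot: [3.131, -0.233, 0.003]
contact_force: [0.0, -0.6, 4.6]
grip_width: 35.5
```

Run:
```python
from seg import *
g=W(-10-28,0); plan(g[0],g[1],19,-8.2)
```

```text
at [ 538.7 -147.1   20. ] toolx ang -8.5 tilt [ 0.0019 -0.0019 -1.    ] tool shift mm [ -48.3 -209.5    0.5] dist 215.0 spin -0.0053 q [-0.48  0.46  1.78 -0.    0.89 -0.33] F [ 0.  -0.6  4.6] w 35.5 t 4.2167
```

send_rows([
  [-0.0048, -0.021, 0],
  [-0.0048, -0.021, 0],
  [-0.0048, -0.021, 0],
  [-0.0048, -0.021, 0],
  [-0.0048, -0.021, 0],
], spin=[0, 0, 0, 0, 0])

```text
clock: 4.63
tcp_pos: [530.4, -39.7, 20.0]
eef_rot: [3.131, -0.225, 0.005]
contact_force: [1.1, -3.7, 4.0]
grip_width: 35.5
```

send_rows([
  [-0.0048, -0.021, 0],
  [-0.0048, -0.021, 0],
  [-0.0048, -0.021, 0],
  [-0.0048, -0.021, 0],
  [0, 0, 0],
], spin=[0, 0, 0, 0, 0])

```text
clock: 5.05
tcp_pos: [522.9, 49.5, 19.9]
eef_rot: [-3.133, 0.222, -0.004]
contact_force: [0.0, 7.3, 7.4]
grip_width: 35.8
```

Run:
```python
from seg import *
g=W(-10-28,0); plan(g[0],g[1],19,-8.2)
T=tool();im,d=snap('wrist','w3');wbars(im,T)
```

```text
at [522.9  49.5  19.9] toolx ang -8.11 tilt [ 0.0026  0.001  -1.    ] tool shift mm [ -3.5 -17.3   1. ] dist 17.7 spin 0.0016 q [-0.13  0.41  1.87  0.    0.86  0.01] F [0.  7.3 7.4] w 35.8 t 5.05
[582 127] 7136 ctr [653.6  83.6] [128.3  13. ] 81.6 hue None 0 S [  -3.  -128.1]
[ 61 162] 5059 ctr [403.9 107.9] [104.2  13.3] 81.6 hue None 0 S [-14.5 122.6]
[142 167] 6591 ctr [442.8 100.5] [71.7 25.4] 81.6 hue None 0 S [-16.3  83.1]
[207 167] 8554 ctr [474.6  97.1] [69.4 33.3] 81.6 hue None 0 S [-15.1  51. ]
[425 169] 8708 ctr [581.   81.6] [68.9 33.3] 81.6 hue None 0 S [-15.3 -56.5]
```

View pics/w3.png

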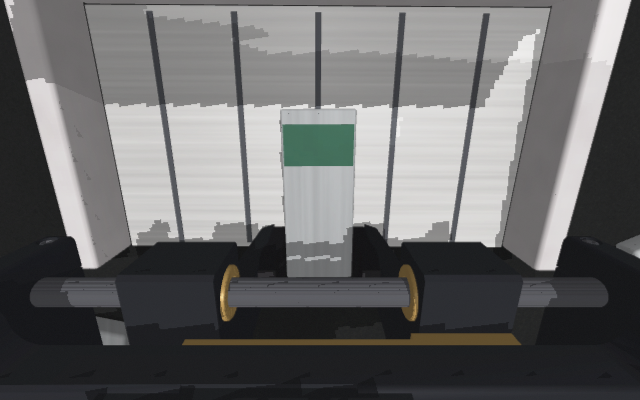

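Run:
```python
from seg import *
T=tool()
p=plane('wrist',[(85,5),(550,8),(129,246),(506,246)],0,T);print(np.round(p,1),[np.round(S(q),1) for q in p])
```

```text
[[430.6 182.9   0. ]
 [648.4 150.6   0. ]
 [410.2  59.    0. ]
 [633.   27.1   0. ]] [array([ 63.5, 106.8]), array([  62.6, -113.3]), array([-62. , 109.4]), array([ -61.9, -115.7])]
```

send_rows([
  [0, -0.009, 0],
  [0, -0.008, 0],
  [0, 0, 0],
], spin=[0, 0, 0])

```text
clock: 5.35
tcp_pos: [525.9, 63.9, 20.0]
eef_rot: [3.133, -0.224, 0.004]
contact_force: [-0.3, 0.7, 6.2]
grip_width: 36.1
```

send_rows([
  [0, 0, 0],
  [0, 0, 0],
  [0, 0, 0],
], spin=[0, 0, 0], claw=0.046)

```text
clock: 5.6
tcp_pos: [524.3, 63.4, 18.6]
eef_rot: [-3.133, 0.225, 0.001]
contact_force: [-0.3, -0.4, 0.2]
grip_width: 46.1
```

send_rows([
  [0, 0, -0.02],
  [0, 0, -0.03],
  [0, 0, -0.03],
  [0, 0.03, -0.03],
  [0, 0.03, -0.02],
], spin=[0, 0, 0, 0, 0])

```text
clock: 6.02
tcp_pos: [516.7, 4.8, 150.7]
eef_rot: [3.134, -0.22, 0.004]
contact_force: [0.1, -0.0, 0.2]
grip_width: 45.8
```

```bash
sed -i 's/C=np.array(\[527.3,104.8\])/C=np.array([530.3,104.7])/' h.py
python3 - <<'E'
from seg import *
T=tool();im,d=snap('wrist','w4');wbars(im,T)
im,d=snap('top','top2');bars(im)
plan(455,-175,130,5.9)
E
```

```text
[183  77] 2373 ctr [415.  119.5] [119.9  21.5] 81.7 hue None 0 S [ -1.8 116.3]
[454  71] 2065 ctr [648.8  86. ] [121.1  12.5] 81.5 hue None 0 S [  -1.6 -120. ]
[533 144] 1732 ctr [723.   16.3] [53.4 29.1] 18.5 hue None 0 S [ -60.  -203.3]
[184 219] 1316 ctr [375.7 -11.8] [53.4 28.9] 68.1 hue None 0 S [-137.3  136.4]
[282 323] 1005 ctr [ 452.1 -151.1] [35. 53.] 6.3 hue 21.0 50 S [-264.3   40.9]
[360 136] 370 rect [768.2 -77.5] [154.8  33.9] 88.9 hue None 0
[390 172] 308 rect [ 642.1 -181.9] [39.1 90.4] 1.2 hue 1.0 55
[216 231] 427 rect [423.5 406.5] [159.5  35.4] 21.4 hue None 0
[379 227] 307 rect [ 449.6 -145.5] [38.2 91.2] 5.5 hue 21.0 73
[386 262] 321 rect [ 333.1 -166.9] [38.2 90.2] 86.7 hue 88.0 311
[449 262] 399 rect [ 336.8 -370.6] [62.  86.1] 1.4 hue 111.0 35
[432 298] 350 rect [ 219.6 -313.6] [92.4 38.9] 81.7 hue 88.0 339
at [518.3   1.2 152.1] toolx ang -8.39 tilt [ 0.007  -0.0027 -1.    ] tool shift mm [-37.1 183.5  22.1] dist 188.5 spin -0.2494 q [-0.23  0.17  1.84 -0.    1.12 -0.08] F [0.2 0.5 0.2] w 46.3 t 6.1167
```

View pics/top2.png

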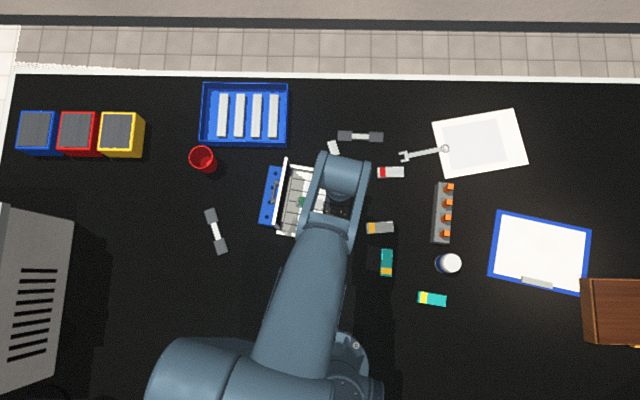

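send_rows([
  [-0.0075, 0.0367, 0],
  [-0.0075, 0.0367, 0],
  [-0.0075, 0.0367, 0],
  [-0.0075, 0.0367, 0],
  [-0.0075, 0.0367, 0],
], spin=[0, 0, 0, 0, 0], claw=0.054)

```text
clock: 6.53
tcp_pos: [451.4, -172.1, 147.1]
eef_rot: [-3.132, 0.225, 0.002]
contact_force: [-0.3, -1.0, -0.2]
grip_width: 54.2
```

send_rows([
  [0, 0, 0.01],
  [0, 0, 0.01],
  [0, 0, 0.0],
  [0, 0, 0],
], spin=[-0.124, -0.123, 0, 0])

```text
clock: 6.87
tcp_pos: [451.9, -170.8, 126.9]
eef_rot: [-3.136, -0.156, 0.004]
contact_force: [0.3, 0.7, -0.3]
grip_width: 54.2
```

Run:
```python
from seg import *
T=tool();im,d=snap('wrist','w5');wbars(im,T)
plan(454.8,-174.4,19,5.8)
```

```text
[231  12] 1096 ctr [369.8 -30.4] [25.4 31.8] 68.1 hue None 0 S [-156.6  139.6]
[321 164] 4157 ctr [ 451.5 -147. ] [36.2 89.2] 5.6 hue 30.0 636 S [-260.4   42.1]
[191 177] 4458 ctr [ 336.9 -167.3] [39.4 92.9] 86.8 hue 90.0 3560 S [-296.8  152.7]
[521 211] 3454 ctr [ 638.  -175.6] [46.1 77.3] 3.1 hue 1.0 789 S [-262.1 -146.6]
[316 295] 7127 ctr [ 461.7 -275.3] [276.5  64.4] 5.8 hue 19.0 1357 S [-385.9   13.8]
[372 336] 4557 ctr [ 540.6 -311.3] [360.8  38.2] 5.8 hue 19.0 2629 S [-410.3  -69.5]
at [ 452.4 -170.9  127.6] toolx ang 5.72 tilt [-0.0013  0.0011 -1.    ] tool shift mm [  2.1   3.9 108.6] dist 108.7 spin -0.0013 q [-0.61  0.14  1.94  0.    1.07 -0.71] F [-0.2 -0.2  0.2] w 54.0 t 6.9167
```

View pics/w5.png

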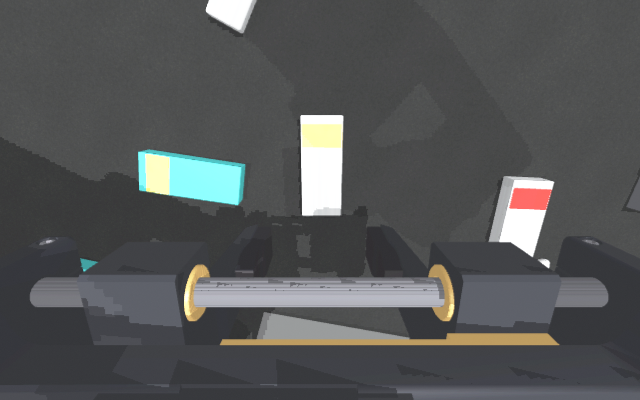

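send_rows([
  [0.0018, 0.004, 0.025],
  [0, 0, 0.025],
  [0, 0, 0.025],
  [0, 0, 0.02],
  [0, 0, 0],
], spin=[0, 0, 0, 0, 0])

```text
clock: 7.33
tcp_pos: [452.8, -173.1, 30.0]
eef_rot: [-3.134, -0.159, 0.008]
contact_force: [-1.2, 1.3, -0.1]
grip_width: 54.5
```

send_rows([
  [0, 0, 0.007],
  [0, 0, 0.006],
  [0, 0, 0.0],
], spin=[0, 0, 0])

```text
clock: 7.58
tcp_pos: [455.3, -175.3, 20.3]
eef_rot: [3.137, 0.162, 0.001]
contact_force: [1.3, 0.0, -0.3]
grip_width: 54.4
```

send_rows([
  [0, 0, 0],
  [0, 0, 0],
  [0, 0, 0.0],
  [0, 0, 0],
  [0, 0, 0],
], spin=[0, 0, 0, 0, 0], claw=0.03)

```text
clock: 8.0
tcp_pos: [455.3, -175.8, 21.0]
eef_rot: [3.137, 0.163, 0.001]
contact_force: [-2.5, 0.4, 5.8]
grip_width: 35.8
```

send_rows([
  [0, -0.005, 0],
  [0, -0.005, 0],
  [0, -0.005, 0],
  [0, 0, 0],
], spin=[0.08, 0.08, 0.088, 0])

```text
clock: 8.33
tcp_pos: [455.3, -160.8, 21.0]
eef_rot: [3.132, -0.232, 0.003]
contact_force: [0.2, -1.2, 4.3]
grip_width: 35.6
```

Run:
```python
from seg import *
g=W(-10-28,65); plan(g[0],g[1],19,-8.3)
```

```text
at [ 455.3 -160.8   21. ] toolx ang -8.46 tilt [ 0.0016 -0.0014 -1.    ] tool shift mm [ -29.7 -235.4    1.7] dist 237.2 spin -0.0029 q [-0.59  0.33  1.97 -0.    0.83 -0.44] F [ 0.2 -1.2  4.3] w 35.6 t 8.3333
```

send_rows([
  [-0.0027, -0.0215, 0],
  [-0.0027, -0.0215, 0],
  [-0.0027, -0.0215, 0],
  [-0.0027, -0.0215, 0],
  [-0.0027, -0.0215, 0],
], spin=[0, 0, 0, 0, 0])

```text
clock: 8.75
tcp_pos: [457.8, -52.4, 21.0]
eef_rot: [3.132, -0.223, 0.004]
contact_force: [0.1, -4.6, 3.9]
grip_width: 35.7
```

send_rows([
  [-0.0027, -0.0215, 0],
  [-0.0027, -0.0215, 0],
  [-0.0027, -0.0215, 0],
  [-0.0027, -0.0215, 0],
  [0, 0, 0],
], spin=[0, 0, 0, 0, 0])

```text
clock: 9.17
tcp_pos: [459.2, 37.3, 21.0]
eef_rot: [-3.132, 0.221, -0.003]
contact_force: [1.2, 7.3, 7.7]
grip_width: 35.7
```

Run:
```python
from seg import *
g=W(-10-28,65); plan(g[0],g[1],19,-8.3)
T=tool();im,d=snap('wrist','w6');wbars(im,T)
```

```text
at [459.2  37.3  21. ] toolx ang -8.06 tilt [ 0.0022  0.0014 -1.    ] tool shift mm [ -4.2 -38.8   2. ] dist 39.1 spin 0.0042 q [-0.18  0.3   2.03  0.    0.82 -0.04] F [1.2 7.3 7.7] w 35.7 t 9.1667
[192 112] 6223 ctr [409.4 109.4] [104.5  13.3] 81.9 hue None 0 S [-12.6 120.4]
```

View pics/w6.png

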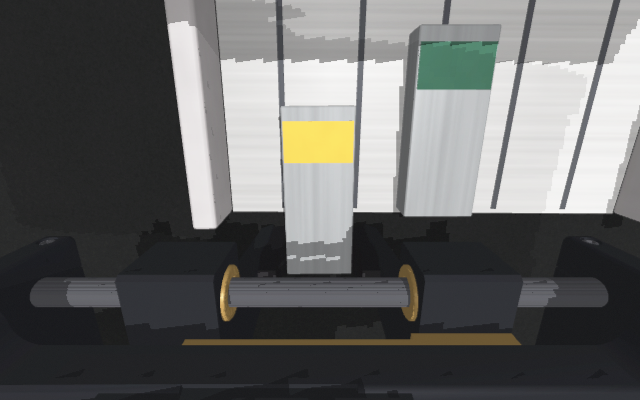

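Run:
```python
from seg import *
T=tool()
p=plane('wrist',[(404,214),(472,216),(418,26),(499,26)],16,T);print([np.round(S(q),1) for q in p])
p=plane('wrist',[(232,212),(500,212),(614,212)],0,T);print([np.round(S(q),1) for q in p])
```

```text
[array([-57.4,  16.3]), array([-58.4, -19.2]), array([29.5, 17.8]), array([ 29.6, -17.4])]
[array([-62.4, 110.9]), array([-62. , -44.5]), array([ -61.9, -110.6])]
```

send_rows([
  [-0.001, -0.016, 0],
  [-0.001, -0.015, 0],
  [-0.001, -0.015, 0],
  [0, 0, 0],
], spin=[0, 0, 0, 0])

```text
clock: 9.55
tcp_pos: [463.1, 82.1, 21.0]
eef_rot: [-3.133, 0.222, -0.003]
contact_force: [0.2, 7.6, 7.6]
grip_width: 35.6
```

send_rows([
  [0, 0, 0],
  [0, 0, 0],
  [0, 0, 0],
], spin=[0, 0, 0], claw=0.044)

```text
clock: 9.8
tcp_pos: [461.6, 80.1, 19.9]
eef_rot: [-3.133, 0.226, 0.001]
contact_force: [0.2, 0.7, 0.4]
grip_width: 43.8
```

send_rows([
  [0, 0, -0.02],
  [0, 0, -0.02],
  [0, 0, -0.02],
  [0, 0, 0],
  [0, 0, 0],
], spin=[0, 0, 0, 0, 0])

```text
clock: 10.22
tcp_pos: [462.7, 80.0, 80.8]
eef_rot: [3.133, -0.227, 0.003]
contact_force: [0.3, -0.9, -0.1]
grip_width: 43.9
```

Run:
```python
from seg import *
T=tool();im,d=snap('wrist','w7');wbars(im,T)
g=W(-5-32,0);plan(g[0],g[1],80,-8.3)
```

```text
[588 150] 3481 ctr [654.6  90.2] [139.3  13.6] 81.5 hue None 0 S [   3.4 -125.1]
[421  61] 2801 ctr [543.8 171.4] [  5.9 169.6] 81.7 hue None 0 S [68.  -3.9]
at [461.8  80.1  79.8] toolx ang -8.3 tilt [-0. -0. -1.] tool shift mm [64.3  2.8 -0.2] dist 64.4 spin 0.0 q [-0.08  0.19  2.   -0.    0.96  0.06] F [ 0.1 -1.  -1.2] w 44.5 t 10.2667
```

View pics/w7.png

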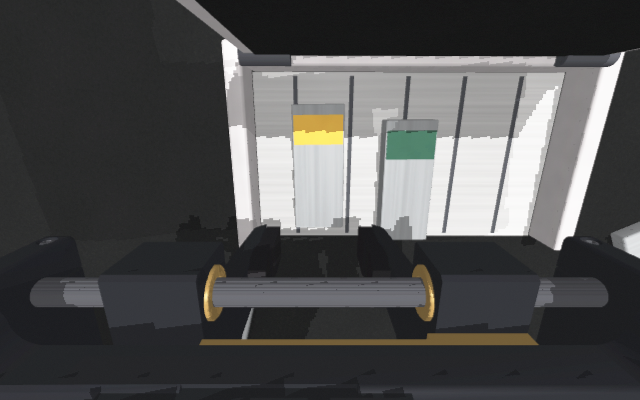

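Run:
```python
from seg import *
T=tool()
for n,q in [('y',[(294,104),(343,104),(294,226),(343,228)]),('g',[(388,121),(438,121),(384,238),(427,240)])]:
    p=plane('wrist',q,16,T);print(n,[np.round(S(q),1) for q in p], plane('wrist',q,16,T)[:,:2].mean(0))
```

```text
y [array([41.7, 80.6]), array([41.6, 48. ]), array([-46.1,  82.9]), array([-47.8,  46. ])] [466.20638976 111.28008866]
g [array([30.6, 17.3]), array([ 30.5, -16.6]), array([-56.1,  14.5]), array([-57.8, -18.5])] [529.23795203  91.52298559]
```

send_rows([
  [0.0325, 0.004, 0],
  [0.0325, 0.004, 0],
  [0, 0, 0.02],
  [0, 0, 0.02],
  [0, 0, 0],
], spin=[0, 0, 0, 0, 0], claw=0.046)

```text
clock: 10.68
tcp_pos: [521.4, 63.1, 35.2]
eef_rot: [-3.133, 0.228, 0.014]
contact_force: [-0.6, 0.1, -1.5]
grip_width: 45.8
```

send_rows([
  [0, 0, 0.01],
  [0, 0, 0.01],
  [0, 0, 0],
], spin=[0, 0, 0])

```text
clock: 10.93
tcp_pos: [523.6, 63.4, 18.3]
eef_rot: [-3.133, 0.227, 0.005]
contact_force: [-0.2, 0.0, -0.8]
grip_width: 45.8
```

send_rows([
  [0, 0, 0],
  [0, 0, 0],
  [0, 0, 0],
  [0, -0.005, 0],
  [0, -0.005, 0],
], spin=[0, 0, 0, 0, 0], claw=0.03)

```text
clock: 11.35
tcp_pos: [526.8, 73.2, 20.6]
eef_rot: [3.133, -0.228, 0.001]
contact_force: [0.1, -1.4, -1.1]
grip_width: 35.9
```

send_rows([
  [0, 0, 0],
  [0, 0, 0],
  [0, 0, 0],
  [0, 0, 0],
], spin=[0, 0, 0, 0], claw=0.044)

```text
clock: 11.68
tcp_pos: [526.8, 73.2, 20.4]
eef_rot: [-3.133, 0.227, -0.001]
contact_force: [0.2, -0.0, -0.5]
grip_width: 44.6
```

send_rows([
  [0, 0, -0.02],
  [0, 0, -0.03],
  [0, 0, -0.03],
  [0, 0.03, -0.03],
  [0, 0.03, 0],
], spin=[0, 0, 0, 0, 0])

```text
clock: 12.1
tcp_pos: [521.8, 14.1, 135.8]
eef_rot: [3.133, -0.222, 0.016]
contact_force: [1.6, -0.3, 0.0]
grip_width: 44.2
```

Run:
```python
from seg import *
T=tool();im,d=snap('wrist','w8');wbars(im,T)
im,d=snap('top','top3');bars(im)
plan(643,-208,130,2)
```

```text
[169  85] 2833 ctr [415.6 121.9] [124.4  22.6] 81.6 hue None 0 S [  0.7 116. ]
[455  78] 2365 ctr [649.3  87.9] [127.3  12.6] 81.6 hue None 0 S [   0.3 -120.2]
[536 157] 1843 ctr [722.8  16.6] [53.1 29.1] 18.5 hue None 0 S [ -59.7 -203.1]
[174 226] 943 ctr [379.3  -3.1] [35.7 28.8] 68.2 hue None 0 S [-128.3  134. ]
[360 136] 372 rect [768.3 -77.5] [154.7  34. ] 88.9 hue None 0
[390 172] 311 rect [ 642.2 -183.1] [39.1 92.9] 1.2 hue 1.0 55
[216 231] 428 rect [423.3 406.9] [159.5  35.8] 21.1 hue None 0
[386 262] 311 rect [ 332.6 -167.3] [37.6 89.3] 86.8 hue 88.0 299
[449 262] 404 rect [ 336.8 -370.5] [62.  86.3] 1.4 hue 111.0 36
[432 298] 349 rect [ 219.5 -313.6] [92.4 38.9] 81.6 hue 88.0 338
at [519.2  11.2 131.6] toolx ang -8.44 tilt [ 0.004  -0.0019 -1.    ] tool shift mm [154.6 198.6   2.5] dist 251.7 spin -0.1822 q [-0.21  0.2   1.85 -0.    1.09 -0.06] F [0.  0.2 0. ] w 44.0 t 12.2
```

View pics/w8.png

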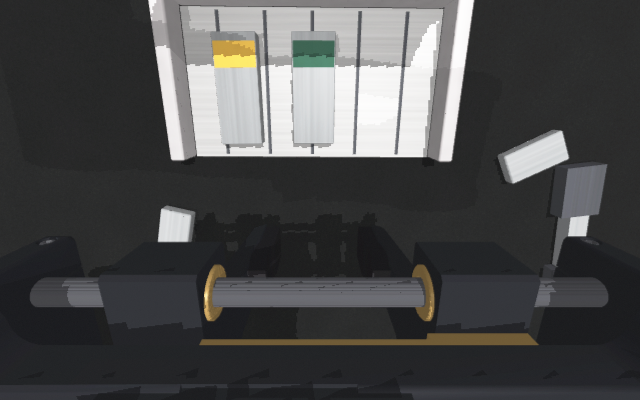

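Run:
```python
from seg import *
plan(644.8,-190,130,2)
print(plane('top',[(402,160),(401,153),(410,160),(408,152)],5))
```

```text
at [519.2  11.2 131.6] toolx ang -8.44 tilt [ 0.004  -0.0019 -1.    ] tool shift mm [153.8 180.6   2.5] dist 237.2 spin -0.1822 q [-0.21  0.2   1.85 -0.    1.09 -0.06] F [0.  0.2 0. ] w 44.0 t 12.2
[[ 687.32259401 -225.56482111    5.        ]
 [ 712.65784548 -222.37761432    5.        ]
 [ 687.90857291 -253.37372837    5.        ]
 [ 716.80851669 -246.84507483    5.        ]]
```

send_rows([
  [0.0256, 0.03, 0],
  [0.0256, 0.03, 0],
  [0.0256, 0.03, 0],
  [0.0256, 0.03, 0],
  [0.0256, 0.03, 0],
], spin=[0, 0, 0, 0, 0], claw=0.052)

```text
clock: 12.62
tcp_pos: [623.6, -153.4, 128.7]
eef_rot: [-3.133, 0.227, 0.002]
contact_force: [-0.1, 1.0, 0.1]
grip_width: 52.3
```

send_rows([
  [0.0258, 0.03, 0],
  [0, 0, 0],
  [0, 0, 0.0],
  [0, 0, 0],
], spin=[-0.09, -0.092, 0, 0])

```text
clock: 12.95
tcp_pos: [643.6, -185.2, 128.2]
eef_rot: [-3.139, -0.054, 0.004]
contact_force: [0.6, -0.4, 0.1]
grip_width: 52.0
```

Run:
```python
from seg import *
T=tool();im,d=snap('wrist','w9');wbars(im,T)
plan(644.8,-190,19,2)
```

```text
[477  84] 6478 ctr [769.7 -93.4] [131.5  36.3] 88.6 hue None 0 S [-161.9 -265.2]
[320 188] 3944 ctr [ 644.3 -183.5] [36.5 91.3] 3.1 hue 2.0 809 S [-269.  -153.9]
[ 19 166] 1695 ctr [ 376.1 -169.6] [39.5 39.3] 86.5 hue 90.0 1694 S [-293.5  113.6]
[ 59 294] 1393 ctr [ 380.7 -299.4] [58.5 33. ] 2.1 hue None 0 S [-421.4   90.5]
[579 294] 1334 ctr [ 911.9 -281.9] [56.6 29.4] 2.1 hue None 0 S [-328.2 -432.8]
[468 393] 928 ctr [ 840.7 -418.6] [193.5  13.5] 2.2 hue None 0 S [-473.7 -381.8]
at [ 643.6 -184.6  128.5] toolx ang 2.01 tilt [-0.0019  0.0015 -1.    ] tool shift mm [  1.2   5.6 109.5] dist 109.7 spin 0.0002 q [-0.46  0.51  1.44  0.    1.19 -0.49] F [-1.1  0.5 -0.1] w 51.9 t 13.0
```

View pics/w9.png

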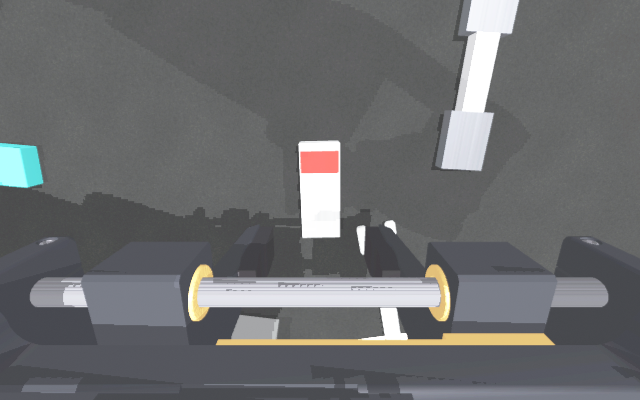

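Run:
```python
from seg import *
T=tool();print(plane('wrist',[(363,227),(361,252),(391,222),(397,235)],8,T))
```

```text
[[ 687.64227224 -220.11297773    8.        ]
 [ 687.76779023 -247.11306121    8.        ]
 [ 714.29005472 -213.92694823    8.        ]
 [ 721.62356041 -227.37048121    8.        ]]
```

send_rows([
  [0.001, 0.001, 0.025],
  [0, 0, 0.025],
  [0, 0, 0.025],
  [0, 0, 0.02],
  [0, 0, 0],
], spin=[0, 0, 0, 0, 0], claw=0.048)

```text
clock: 13.42
tcp_pos: [641.7, -183.6, 29.7]
eef_rot: [-3.137, -0.058, 0.012]
contact_force: [-0.5, 0.5, -0.7]
grip_width: 48.1
```

send_rows([
  [0, 0, 0.007],
  [0, 0, 0.006],
  [0, 0, 0.0],
], spin=[0, 0, 0])

```text
clock: 13.67
tcp_pos: [645.6, -186.5, 21.9]
eef_rot: [3.141, 0.059, 0.001]
contact_force: [-0.5, -0.6, -0.6]
grip_width: 48.1
```

send_rows([
  [0, 0, 0],
  [0, 0, 0],
  [0, 0, 0.0],
  [0, 0, 0],
  [0, 0, 0],
], spin=[0, 0, 0, 0, 0], claw=0.03)

```text
clock: 14.08
tcp_pos: [645.7, -187.1, 22.8]
eef_rot: [3.141, 0.059, 0.001]
contact_force: [-2.8, 0.8, 6.1]
grip_width: 35.7
```

Run:
```python
from seg import *
g=W(-130,-63); plan(g[0],g[1],19,-8.3)
```

```text
at [ 645.7 -187.1   22.8] toolx ang 2.15 tilt [ 5.e-04 -4.e-04 -1.e+00] tool shift mm [ -65.7 -156.7    3.7] dist 170.0 spin 0.1824 q [-0.46  0.65  1.46 -0.    1.02 -0.5 ] F [-2.8  0.8  6.1] w 35.7 t 14.0833
```

send_rows([
  [-0.008, -0.0196, 0],
  [-0.008, -0.0196, 0],
  [-0.008, -0.0196, 0],
  [-0.008, -0.0196, 0],
  [-0.008, -0.0196, 0],
], spin=[0, 0, 0, 0, 0])

```text
clock: 14.5
tcp_pos: [603.0, -91.1, 22.8]
eef_rot: [3.139, 0.058, 0.006]
contact_force: [1.9, -3.3, 1.3]
grip_width: 35.5
```

send_rows([
  [-0.0085, -0.0196, 0],
  [-0.0085, -0.0196, 0],
  [-0.008, -0.0196, 0],
  [0, 0, 0],
  [0, 0, 0],
], spin=[0, 0, 0, 0.091, 0.091])

```text
clock: 14.92
tcp_pos: [575.0, -31.3, 22.7]
eef_rot: [-3.133, 0.231, -0.003]
contact_force: [-0.2, 2.4, 3.7]
grip_width: 35.8
```

send_rows([
  [0, 0, 0],
  [0, 0, 0],
  [0, 0, 0],
], spin=[0, 0, 0], claw=0.046)

```text
clock: 15.17
tcp_pos: [574.8, -33.0, 21.7]
eef_rot: [3.133, -0.223, 0.001]
contact_force: [-0.4, -0.4, -0.3]
grip_width: 46.0
```

send_rows([
  [0, 0.009, 0],
  [0, 0.009, 0],
  [0, 0.009, 0.001],
  [0, 0, 0.001],
  [0, 0, 0],
], spin=[0, 0, 0, 0, 0])

```text
clock: 15.58
tcp_pos: [570.3, -60.5, 19.3]
eef_rot: [-3.133, 0.229, 0.001]
contact_force: [-0.8, 0.5, -1.1]
grip_width: 46.2
```

Run:
```python
from seg import *
g=W(-5-28,-64); plan(g[0],g[1],20,-8.3)
T=tool();im,d=snap('wrist','w10');wbars(im,T)
```

```text
at [570.3 -60.5  19.3] toolx ang -8.37 tilt [-5.e-04  2.e-04 -1.e+00] tool shift mm [   0.4 -124.8   -0.7] dist 124.8 spin -0.0013 q [-0.31  0.49  1.74  0.    0.91 -0.17] F [-0.8  0.5 -1.1] w 46.2 t 15.5833
[31  9] 1155 ctr [466.3  68.8] [ 6.7 27.6] 81.6 hue None 0 S [-44.6  58.3]
[450  23] 1406 ctr [641.4  37.3] [17.8 12.7] 81.6 hue None 0 S [ -50.9 -119.6]
[608  62] 4306 ctr [710.8  11. ] [29.9 28.4] 18.0 hue None 0 S [ -67. -192.]
```

View pics/w10.png

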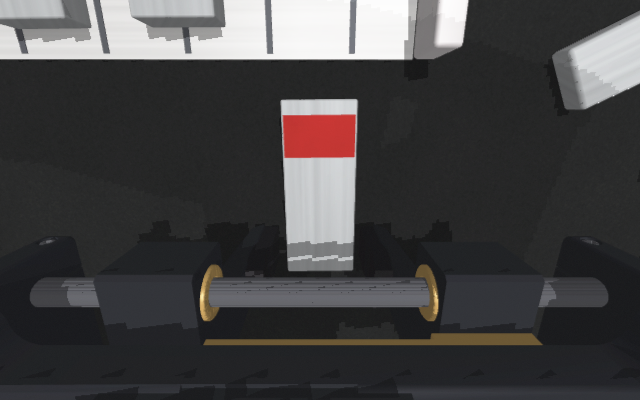

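send_rows([
  [0, 0, 0],
  [0, 0, 0],
  [0, 0, 0.0],
  [0, 0, 0],
  [0, -0.01, 0],
], spin=[0, 0, 0, 0, 0], claw=0.03)

```text
clock: 16.05
tcp_pos: [572.1, -50.6, 19.6]
eef_rot: [3.132, -0.228, 0.0]
contact_force: [0.4, -2.8, -0.4]
grip_width: 35.8
```

send_rows([
  [0, -0.02, 0],
  [0, -0.02, 0],
  [0, -0.02, 0],
  [0, -0.02, 0],
  [0, -0.02, 0],
], spin=[0, 0, 0, 0, 0])

```text
clock: 16.47
tcp_pos: [586.3, 50.5, 19.6]
eef_rot: [3.133, -0.226, -0.001]
contact_force: [-0.1, -3.9, -0.4]
grip_width: 35.6
```

send_rows([
  [0, -0.012, 0],
  [0, 0, 0],
  [0, 0, 0],
], spin=[0, 0, 0])

```text
clock: 16.72
tcp_pos: [588.0, 62.6, 19.6]
eef_rot: [-3.133, 0.224, 0.0]
contact_force: [0.6, 3.3, -0.7]
grip_width: 35.9
```

send_rows([
  [0, 0, 0],
  [0, 0, 0],
  [0, 0, 0],
], spin=[0, 0, 0], claw=0.044)

```text
clock: 16.97
tcp_pos: [588.3, 60.3, 19.7]
eef_rot: [3.133, -0.229, 0.0]
contact_force: [0.1, -0.2, -0.3]
grip_width: 44.4
```

send_rows([
  [0, 0, -0.02],
  [0, 0, -0.03],
  [0, 0, -0.03],
  [0, 0.03, -0.03],
  [0, 0.03, -0.03],
], spin=[0, 0, 0, 0, 0])

```text
clock: 17.38
tcp_pos: [579.4, 2.6, 160.0]
eef_rot: [3.133, -0.224, 0.0]
contact_force: [0.0, -0.4, 0.3]
grip_width: 44.0
```

Run:
```python
from seg import *
T=tool();im,d=snap('wrist','w11');wbars(im,T);print(repr(T));plan(570,10,150,-8.3)
```

```text
[463 150] 1601 ctr [724.6  16.3] [53.3 29.2] 18.5 hue None 0 S [ -59.8 -204.9]
[131 222] 1282 ctr [377.3 -11.2] [55.4 29.2] 67.9 hue None 0 S [-136.6  135. ]
array([[ 9.89843403e-01, -1.42161949e-01,  1.32120551e-04,
         5.79425142e+02],
       [-1.42161928e-01, -9.89843402e-01, -1.60048584e-04,
         2.63162200e+00],
       [ 1.53531475e-04,  1.39640523e-04, -9.99999978e-01,
         1.59959613e+02],
       [ 0.00000000e+00,  0.00000000e+00,  0.00000000e+00,
         1.00000000e+00]])
at [582.6  -3.4 166.5] toolx ang -8.35 tilt [ 0.0089 -0.005  -0.9999] tool shift mm [-14.5 -11.5  16.4] dist 24.7 spin -0.0008 q [-0.21  0.28  1.67 -0.    1.18 -0.06] F [ 4.2 -2.8  3.4] w 43.9 t 17.4333
```

View pics/w11.png

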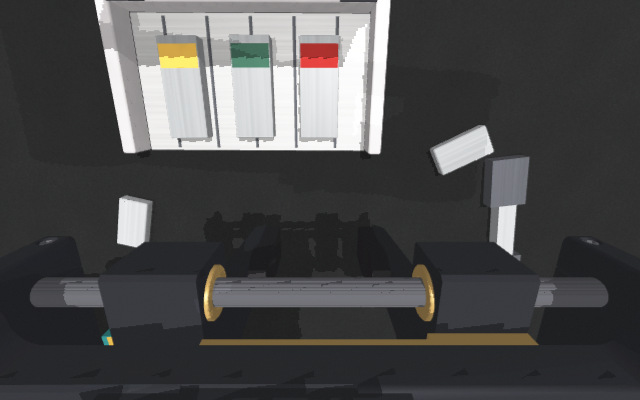

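Run:
```python
from seg import *
g=W(125,70); print(g); plan(g[0],g[1],240,-8.3)
```

```text
[478.839 238.407]
at [582.6  -3.4 166.5] toolx ang -8.35 tilt [ 0.0089 -0.005  -0.9999] tool shift mm [-137.  -223.9  -75.6] dist 273.2 spin -0.0008 q [-0.21  0.28  1.67 -0.    1.18 -0.06] F [ 4.2 -2.8  3.4] w 43.9 t 17.4333
```

send_rows([
  [0, 0, -0.025],
  [0, 0, -0.025],
  [0, 0, -0.025],
  [0, 0, 0],
  [0, 0, 0],
], spin=[0, 0, 0, 0, 0], claw=0.0)

```text
clock: 17.85
tcp_pos: [580.7, 2.0, 235.2]
eef_rot: [3.133, -0.229, 0.006]
contact_force: [-0.0, 0.6, -0.9]
grip_width: 12.7
```

send_rows([
  [-0.0228, -0.0343, 0],
  [-0.0228, -0.0343, 0],
  [-0.0228, -0.0343, 0],
  [0, 0, 0],
  [0, 0, 0],
], spin=[0, 0, 0, 0, 0])

```text
clock: 18.27
tcp_pos: [525.2, 116.1, 231.9]
eef_rot: [3.133, -0.222, -0.004]
contact_force: [0.0, 0.3, -0.2]
grip_width: 0.6
```

Run:
```python
from seg import *
g=W(125,70); plan(g[0],g[1],230,-8.3)
T=tool();im,d=snap('wrist','w12');print(repr(T))
```

```text
at [525.2 116.1 231.9] toolx ang -8.09 tilt [-2.6e-03 -2.0e-04 -1.0e+00] tool shift mm [ -63.1 -114.5    2. ] dist 130.8 spin 0.0037 q [-0.    0.12  1.72 -0.    1.3   0.14] F [ 0.   0.3 -0.2] w 0.6 t 18.2667
array([[ 9.90044350e-01, -1.40731559e-01, -2.61031537e-03,
         5.25244580e+02],
       [-1.40732573e-01, -9.90047625e-01, -2.07902084e-04,
         1.16112537e+02],
       [-2.55507814e-03,  5.73188681e-04, -9.99996572e-01,
         2.31917504e+02],
       [ 0.00000000e+00,  0.00000000e+00,  0.00000000e+00,
         1.00000000e+00]])
```

View pics/w12.png

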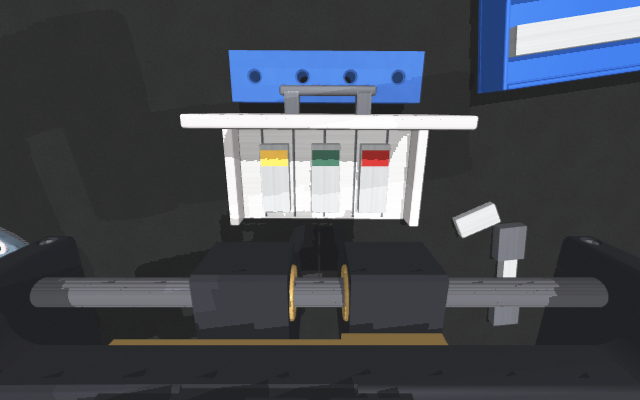

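Run:
```python
from seg import *
T=tool()
p=plane('wrist',[(255,76),(303,76),(350,76),(398,76)],50,T);print(p,[np.round(S(q),1) for q in p])
p=plane('wrist',[(183,114),(183,128),(475,114),(475,129),(330,121)],156,T);print([np.round(S(q),1) for q in p])
```

```text
[[475.15716683 229.42101724  50.        ]
 [524.7184166  222.25912587  50.        ]
 [573.20800313 215.25209613  50.        ]
 [622.68936158 208.10174952  50.        ]] [array([115.6,  72.4]), array([115.6,  22.3]), array([115.5, -26.7]), array([115.5, -76.7])]
[array([ 78.7, 102.9]), array([ 68.9, 104.2]), array([  78.6, -106. ]), array([  68.2, -107.6]), array([73.8, -2.5])]
```

send_rows([
  [-0.0158, -0.0286, 0],
  [-0.0158, -0.0286, 0],
  [-0.0158, -0.0286, 0],
  [-0.0158, -0.0286, 0],
  [0, 0, 0],
], spin=[0, 0, 0, 0, 0])

```text
clock: 18.73
tcp_pos: [479.5, 239.6, 232.7]
eef_rot: [-3.132, 0.224, 0.003]
contact_force: [-0.2, -0.7, 0.4]
grip_width: 0.4
```

send_rows([
  [0, 0, 0.025],
  [0, 0, 0.025],
  [0, 0, 0.025],
  [0, 0, 0.019],
  [0, 0, 0],
], spin=[0, 0, 0, 0, 0])

```text
clock: 19.15
tcp_pos: [478.7, 234.5, 134.7]
eef_rot: [3.13, -0.23, -0.012]
contact_force: [0.3, -0.1, -0.8]
grip_width: 0.6
```

send_rows([
  [0, 0.015, 0],
  [0, 0.015, 0],
  [0, 0.01, 0],
  [0, 0.01, 0],
  [0, 0, 0],
], spin=[0, 0, 0, 0, 0])

```text
clock: 19.57
tcp_pos: [474.2, 185.6, 140.1]
eef_rot: [3.133, -0.23, 0.001]
contact_force: [0.8, -0.2, -0.3]
grip_width: 0.5
```

Run:
```python
from seg import *
T=tool();print(S(T[:3,3]));plan(0,0,0)
```

```text
(np.float64(72.11866705085723), np.float64(67.02772060149161))
at [474.2 185.6 140.1] toolx ang -8.4 tilt [ 9.e-04 -5.e-04 -1.e+00] tool shift mm [-442.2  252.9  139.8] dist 528.2 spin None q [ 0.14  0.17  1.87 -0.    1.1   0.29] F [ 0.8 -0.2 -0.3] w 0.5 t 19.5667
```

send_rows([
  [0, 0.0125, 0],
  [0, 0.0125, 0],
  [0, 0.0125, 0],
  [0, 0.0125, 0],
  [0, 0, 0],
], spin=[0, 0, 0, 0, 0])

```text
clock: 19.98
tcp_pos: [466.1, 136.0, 139.6]
eef_rot: [3.132, -0.228, -0.0]
contact_force: [-0.5, -0.3, -0.4]
grip_width: 0.6
```

Run:
```python
from seg import *
T=tool();print(S(T[:3,3]));plan(0,0,0)
snap('scene','s1')
```

```text
(np.float64(21.793419727120536), np.float64(68.01124754380243))
at [466.1 136.  139.6] toolx ang -8.34 tilt [-4.0e-04 -1.2e-03 -1.0e+00] tool shift mm [-441.4  202.   140. ] dist 505.2 spin None q [ 0.04  0.12  1.93 -0.    1.1   0.19] F [-0.5 -0.3 -0.4] w 0.6 t 19.9833
```

View pics/s1.png

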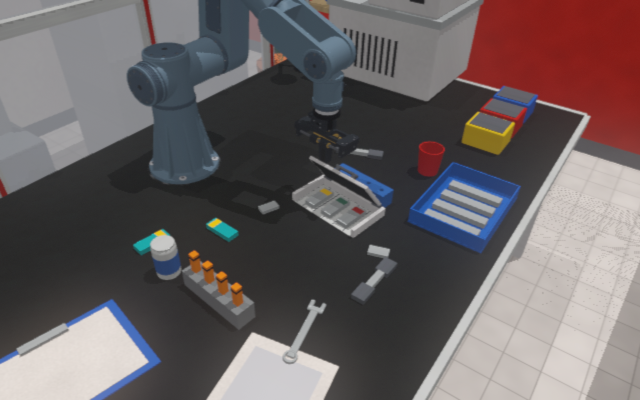

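send_rows([
  [0, 0.012, 0.008],
  [0, 0.012, 0.008],
  [0, 0.013, 0.015],
  [0, 0.01, 0.017],
  [0, 0, 0],
], spin=[0, 0, 0, 0, 0])

```text
clock: 20.45
tcp_pos: [457.6, 90.5, 89.2]
eef_rot: [3.132, -0.228, -0.007]
contact_force: [-0.2, 0.0, -0.6]
grip_width: 0.3
```

send_rows([
  [0, 0.007, 0.018],
  [0, 0.003, 0.015],
  [0, 0, 0.0],
  [0, 0, 0],
], spin=[0, 0, 0, 0])

```text
clock: 20.78
tcp_pos: [457.9, 82.0, 58.7]
eef_rot: [3.133, -0.227, -0.003]
contact_force: [0.3, -0.0, 0.2]
grip_width: 0.4
```

Run:
```python
from seg import *
T=tool();print(S(T[:3,3]));plan(0,0,0)
```

```text
(np.float64(-32.7864301579345), np.float64(68.44874842039077))
at [457.9  82.   58.7] toolx ang -8.28 tilt [-1.6e-03  1.0e-04 -1.0e+00] tool shift mm [-441.2  147.1   59.4] dist 468.9 spin None q [-0.08  0.23  2.01 -0.    0.91  0.07] F [ 0.3 -0.   0.2] w 0.4 t 20.7833
```

Run:
```python
from seg import *
im,d=snap('scene','s2'); a=im[130:280,270:470,::-1];cv2.imwrite('pics/s2c.png',cv2.resize(a,None,fx=4,fy=4,interpolation=cv2.INTER_CUBIC))
```

```text
(no output)
```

View pics/s2c.png

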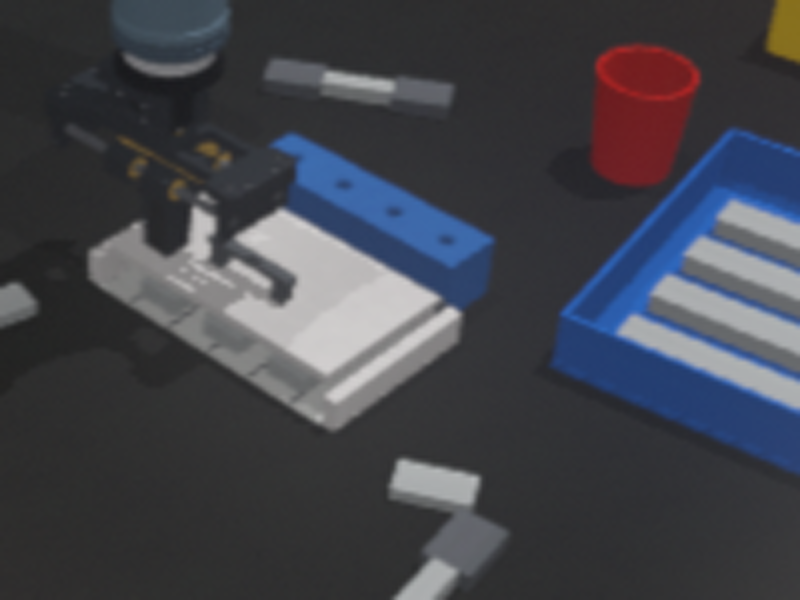

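send_rows([
  [0, 0.001, 0.002],
  [0, 0, 0.002],
  [0, 0, 0],
], spin=[0, 0, 0])

```text
clock: 21.08
tcp_pos: [458.7, 80.8, 55.1]
eef_rot: [3.133, -0.226, 0.002]
contact_force: [1.1, -0.2, 1.5]
grip_width: 0.2
```

send_rows([
  [0, 0, 0.001],
  [0, 0, 0.001],
  [0, 0, 0],
], spin=[0, 0, 0])

```text
clock: 21.33
tcp_pos: [458.8, 80.7, 54.2]
eef_rot: [3.133, -0.226, 0.001]
contact_force: [-5.5, -0.7, 17.4]
grip_width: 0.4
```

send_rows([
  [0, 0, 0.0005],
  [0, 0, 0],
  [0, 0, -0.02],
  [0, 0, -0.03],
  [0, 0, -0.03],
], spin=[0, 0, 0, 0, 0])

```text
clock: 21.75
tcp_pos: [456.9, 80.8, 132.4]
eef_rot: [-3.133, 0.227, 0.004]
contact_force: [0.6, 0.5, 0.7]
grip_width: 0.5
```

send_rows([
  [0, 0.03, -0.02],
  [0, 0.03, -0.02],
  [0, 0.03, -0.02],
  [0, 0.03, -0.02],
  [0, 0, 0],
], spin=[0, 0, 0, 0, 0], claw=0.05)

```text
clock: 22.17
tcp_pos: [442.5, -42.6, 216.3]
eef_rot: [3.129, -0.232, 0.011]
contact_force: [0.2, -0.6, 0.7]
grip_width: 31.6
```

Run:
```python
from seg import *
T=tool();im,d=snap('wrist','w13');print(repr(T))
P=pts('wrist',d,T)
for uv in [(300,100),(350,130),(400,100),(450,140),(330,165),(440,170)]: print(uv,np.round(P[uv[1],uv[0]],1),np.round(S(P[uv[1],uv[0]]),1))
plan(500,-200,230,-8)
```

```text
array([[ 9.89036628e-01, -1.47523193e-01,  6.59207250e-03,
         4.42541554e+02],
       [-1.47497387e-01, -9.89053333e-01, -4.24565753e-03,
        -4.25912681e+01],
       [ 7.14624423e-03,  3.22679734e-03, -9.99969259e-01,
         2.16315236e+02],
       [ 0.00000000e+00,  0.00000000e+00,  0.00000000e+00,
         1.00000000e+00]])
(300, 100) [ 4.343e+02  4.240e+01 -2.000e-01] [-75.3  86.1]
(350, 130) [488.9  -0.9  -1.3] [-110.4   25.9]
(400, 100) [551.5  25.   -0.7] [-75.9 -32.4]
(450, 140) [609.6 -31.2  -0.7] [-123.2  -97.8]
(330, 165) [458.8 -40.1  -0.6] [-153.5   50.1]
(440, 170) [ 5.961e+02 -6.720e+01 -1.000e-01] [-160.7  -89.6]
at [441.9 -40.5 214.3] toolx ang -8.51 tilt [ 0.0045 -0.0019 -1.    ] tool shift mm [ 81.1 149.2 -15.1] dist 170.5 spin -0.0089 q [-0.36 -0.09  1.97 -0.    1.26 -0.21] F [-1.2 -0.3 -0.5] w 35.7 t 22.2167
```

View pics/w13.png

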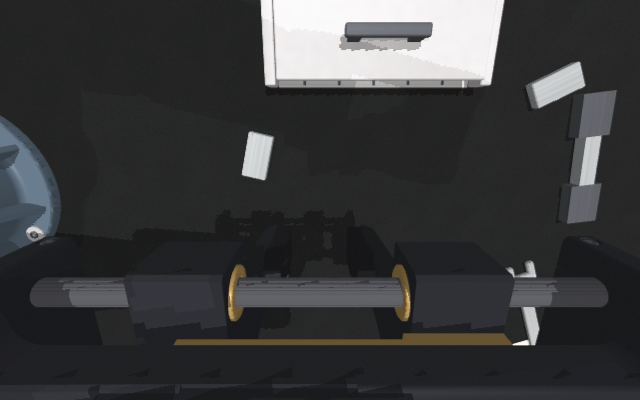

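send_rows([
  [0, 0, -0.005],
  [0, 0, -0.005],
  [0, 0, -0.005],
  [0, 0, 0],
  [0, 0, 0],
], spin=[-0.123, -0.123, -0.123, -0.123, -0.123])

```text
clock: 22.63
tcp_pos: [440.4, -36.7, 226.2]
eef_rot: [-3.051, -0.743, 0.002]
contact_force: [0.4, 0.1, -0.0]
grip_width: 49.9
```

send_rows([
  [0, 0, 0],
  [0, 0, 0],
  [0, 0, 0],
  [0, 0, 0],
  [0, 0, 0],
], spin=[-0.123, -0.123, -0.123, -0.123, -0.123])

```text
clock: 23.05
tcp_pos: [440.1, -36.6, 225.7]
eef_rot: [-2.682, -1.631, 0.002]
contact_force: [0.9, -0.5, 0.8]
grip_width: 49.9
```

send_rows([
  [0, 0, 0],
  [0, 0, 0],
  [0, 0, 0],
  [0, 0, 0],
  [0, 0, 0],
], spin=[-0.123, -0.123, -0.121, 0, 0])

```text
clock: 23.47
tcp_pos: [440.3, -37.0, 226.1]
eef_rot: [-2.35, -2.082, 0.001]
contact_force: [0.7, -0.0, -0.1]
grip_width: 49.4
```

Run:
```python
from seg import *
plan(580,-350,232,83)
```

```text
at [440.3 -37.  226.1] toolx ang 83.07 tilt [-1.6e-03  9.0e-04 -1.0e+00] tool shift mm [-293.8  176.4   -6.4] dist 342.8 spin 0.0012 q [-0.35 -0.1   1.95  0.    1.29 -1.8 ] F [ 0.7 -0.  -0.1] w 49.4 t 23.4667
```

send_rows([
  [-0.0326, 0.0196, -0.001],
  [-0.0326, 0.0196, -0.001],
  [-0.0326, 0.0196, -0.001],
  [-0.0326, 0.0196, -0.001],
  [-0.0326, 0.0196, -0.001],
], spin=[0, 0, 0, 0, 0])

```text
clock: 23.88
tcp_pos: [519.4, -212.5, 231.4]
eef_rot: [-2.352, -2.081, -0.0]
contact_force: [1.3, 1.3, -0.2]
grip_width: 50.0
```

send_rows([
  [-0.0326, 0.0196, 0],
  [-0.0326, 0.0196, 0],
  [-0.0326, 0.0196, 0],
  [-0.0326, 0.0196, 0],
  [0, 0, 0],
], spin=[0, 0, 0, 0, 0])

```text
clock: 24.3
tcp_pos: [582.2, -355.6, 229.4]
eef_rot: [-2.357, -2.077, 0.002]
contact_force: [-0.7, 0.6, -0.4]
grip_width: 50.4
```

send_rows([
  [0, 0, 0],
  [0, 0, 0],
], spin=[0, 0])

```text
clock: 24.47
tcp_pos: [581.0, -349.3, 230.8]
eef_rot: [-2.349, -2.082, -0.0]
contact_force: [0.5, -0.5, 1.0]
grip_width: 50.3
```

Run:
```python
from seg import *
T=tool();im,d=snap('wrist','w14');print(T.tolist())
plan(580,-350,232,83)
```

```text
[[0.1201596580440079, 0.9927533437325293, -0.001566871605770384, 581.0065257379024], [0.9927531307086728, -0.1201566358269592, 0.0018985085924571458, -349.25942174178846], [0.0016964807323446148, -0.0017836408353103358, -0.9999969702846577, 230.80319817894832], [0.0, 0.0, 0.0, 1.0]]
at [ 581.1 -348.8  231.5] toolx ang 83.17 tilt [-0.001   0.0013 -1.    ] tool shift mm [-1.3 -0.9 -0.5] dist 1.7 spin 0.003 q [-0.72  0.42  1.34  0.    1.38 -2.17] F [-0.2  0.  -0. ] w 49.9 t 24.5167
```

View pics/w14.png

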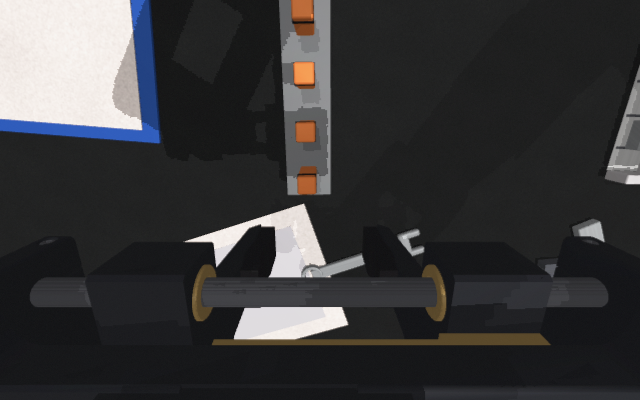

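```bash
cat >> seg.py <<'E'
def probes(im,d,T,ztop=105,reg=None):
    hsv=cv2.cvtColor(im,cv2.COLOR_RGB2HSV); P=pts('wrist',d,T)
    o=((hsv[...,0]<18)&(hsv[...,1]>130)&(hsv[...,2]>60)&(P[...,2]>ztop-8)&(P[...,2]<ztop+10)).astype(np.uint8); o[238:]=0
    n,l,st,c=cv2.connectedComponentsWithStats(o)
    out=[]
    for i in range(1,n):
        if st[i,4]<120: continue
        cnt,_=cv2.findContours((l==i).astype(np.uint8),cv2.RETR_EXTERNAL,cv2.CHAIN_APPROX_NONE)
        q=plane('wrist',cnt[0][:,0,:],ztop,T)[:,:2].astype(np.float32);rc=cv2.minAreaRect(q)
        mc=plane('wrist',c[i],ztop,T)[0]
        print(np.round(c[i],1),st[i,4],'ctr',np.round(rc[0],1),'cen',np.round(mc[:2],1),np.round(rc[1],1),round(rc[2],1),'z',np.round(np.median(P[l==i][:,2]),1)); out.append(rc[0])
    return out
E
python3 - <<'E'
from seg import *
z=np.load('pics/w14.npz');T=np.array([[0.1201596580440079, 0.9927533437325293, -0.001566871605770384, 581.0065257379024], [0.9927531307086728, -0.1201566358269592, 0.0018985085924571458, -349.25942174178846], [0.0016964807323446148, -0.0017836408353103358, -0.9999969702846577, 230.80319817894832], [0.0, 0.0, 0.0, 1.0]])
probes(z['im'],z['d'],T)
a=z['im'][0:210,260:350,::-1];cv2.imwrite('pics/w14c.png',cv2.resize(a,None,fx=2.8,fy=2.8,interpolation=cv2.INTER_CUBIC))
E
```

```text
[301.9   9.8] 453 ctr [ 430.7 -344.5] cen [ 430.5 -344.5] [17.8 14.1] 83.1 z 104.2
[303.4  73. ] 467 ctr [ 477.5 -349.6] cen [ 477.4 -349.7] [17.9 17.4] 83.1 z 104.3
[305.1 131.5] 389 ctr [ 526.2 -354.9] cen [ 526.1 -354.8] [17.9 16.8] 83.1 z 104.2
[306.4 184. ] 340 ctr [ 574.7 -360.5] cen [ 574.7 -360.1] [17.  17.7] 83.0 z 104.1
```

View pics/w14c.png

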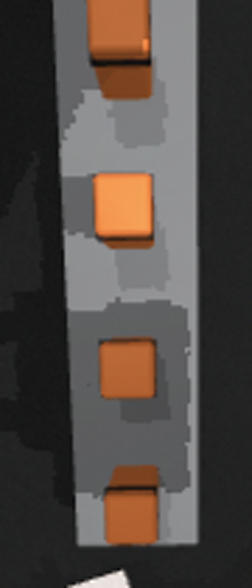

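Run:
```python
from seg import *
plan(575.2,-360.4,74,83.1)
```

```text
at [ 581.1 -348.8  231.5] toolx ang 83.17 tilt [-0.001   0.0013 -1.    ] tool shift mm [-12.4  -4.3 157.5] dist 158.0 spin 0.0013 q [-0.72  0.42  1.34  0.    1.38 -2.17] F [-0.2  0.  -0. ] w 49.9 t 24.5167
```

send_rows([
  [-0.0122, -0.0043, 0.02],
  [0, 0, 0.035],
  [0, 0, 0.035],
  [0, 0, 0.03],
  [0, 0, 0],
], spin=[0, 0, 0, 0, 0], claw=0.04, grip_force=25)

```text
clock: 24.93
tcp_pos: [572.1, -357.1, 105.3]
eef_rot: [-2.34, -2.079, 0.002]
contact_force: [-1.0, 1.5, -1.4]
grip_width: 39.7
```

send_rows([
  [0, 0, 0.02],
  [0, 0, 0.017],
  [0, 0, 0.0],
  [0, 0, 0],
  [0, 0, 0],
], spin=[0, 0, 0, 0, 0])

```text
clock: 25.35
tcp_pos: [576.7, -362.1, 77.7]
eef_rot: [2.346, 2.085, 0.001]
contact_force: [0.6, -0.8, -0.5]
grip_width: 40.3
```

Run:
```python
from seg import *
plan(575.2,-360.4,74,83.1)
T=tool();im,d=snap('wrist','w15')
```

```text
at [ 576.7 -362.1   77.7] toolx ang 83.25 tilt [ 0.0022 -0.0019 -1.    ] tool shift mm [ 1.5 -1.7  3.7] dist 4.3 spin 0.0026 q [-0.73  0.59  1.43  0.    1.12 -2.19] F [ 0.6 -0.8 -0.5] w 40.3 t 25.35
```

View pics/w15.png

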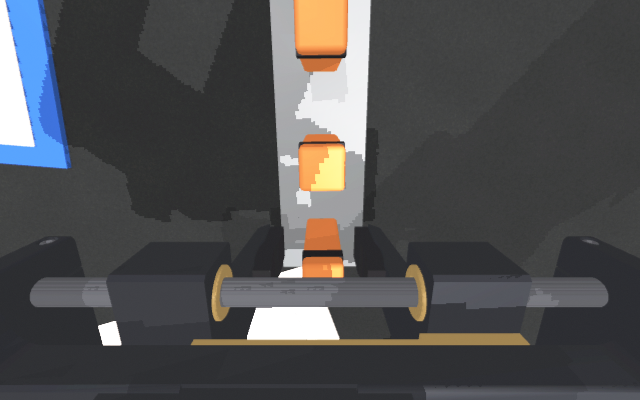

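Run:
```python
from seg import *
T=tool();p=plane('wrist',[(323,257),(303,257),(343,257),(322,143),(322,191),(300,166),(345,166)],105,T);print(np.round(p,1))
q=(np.c_[p,np.ones(7)]@np.linalg.inv(T).T)[:,:3];print(np.round(q,1))
```

```text
[[ 563.7 -359.2  105. ]
 [ 562.8 -367.4  105. ]
 [ 564.7 -350.9  105. ]
 [ 517.  -354.2  105. ]
 [ 535.3 -356.3  105. ]
 [ 524.6 -363.4  105. ]
 [ 526.6 -346.6  105. ]]
[[  1.5 -13.2 -27.2]
 [ -6.8 -13.2 -27.2]
 [  9.9 -13.2 -27.3]
 [  1.  -60.3 -27.4]
 [  1.  -41.8 -27.3]
 [ -7.3 -51.6 -27.3]
 [  9.7 -51.6 -27.4]]
```

send_rows([
  [0.001, -0.002, 0.002],
  [0, 0, 0.001],
  [0, 0, 0],
], spin=[0, 0, 0])

```text
clock: 25.65
tcp_pos: [573.7, -360.7, 72.6]
eef_rot: [2.349, 2.086, 0.0]
contact_force: [0.8, -0.4, -0.9]
grip_width: 40.1
```

send_rows([
  [0, 0, 0],
  [0, 0, 0],
  [0, 0, 0.0],
  [0, 0, 0],
  [0, 0, 0],
], spin=[0, 0, 0, 0, 0], claw=0.01)

```text
clock: 26.07
tcp_pos: [573.7, -360.7, 72.1]
eef_rot: [-2.349, -2.086, 0.0]
contact_force: [0.0, 0.2, 0.5]
grip_width: 18.0
```

send_rows([
  [0, 0, -0.01],
  [0, 0, -0.02],
  [0, 0, -0.02],
  [0, 0, -0.02],
  [0, 0, -0.02],
], spin=[0, 0, 0, 0, 0])

```text
clock: 26.48
tcp_pos: [573.7, -360.6, 163.6]
eef_rot: [2.349, 2.086, 0.0]
contact_force: [-0.3, -0.4, -0.6]
grip_width: 17.8
```

send_rows([
  [0, 0, -0.02],
  [0, 0, -0.02],
  [0, 0, 0],
  [0, 0, 0],
], spin=[0, 0, 0, 0])

```text
clock: 26.82
tcp_pos: [574.3, -361.2, 203.7]
eef_rot: [2.346, 2.084, 0.001]
contact_force: [-0.3, 0.3, -0.6]
grip_width: 17.5
```

Run:
```python
from seg import *
T=tool();im,d=snap('wrist','w16'); print(repr(T)); probes(im,d,T)
plan(623,208,205,81.7)
```

```text
array([[ 1.17953639e-01,  9.93016184e-01,  2.40785234e-03,
         5.74347704e+02],
       [ 9.93017249e-01, -1.17948387e-01, -2.21830981e-03,
        -3.61180131e+02],
       [-1.91881524e-03,  2.65269662e-03, -9.99994641e-01,
         2.03741218e+02],
       [ 0.00000000e+00,  0.00000000e+00,  0.00000000e+00,
         1.00000000e+00]])
[318.5   7.9] 401 ctr [ 433.  -344.8] cen [ 432.9 -344.8] [16.6 10.1] 83.2 z 104.1
[319.   74.9] 564 ctr [ 477.6 -349.7] cen [ 477.4 -349.8] [17. 17.] 83.2 z 104.3
[319.5 139.8] 490 ctr [ 526.3 -355.1] cen [ 526.1 -355.1] [17.2 17.7] 83.2 z 104.1
at [ 573.6 -360.5  201.9] toolx ang 83.22 tilt [ 1.e-04 -1.e-04 -1.e+00] tool shift mm [570.4 -18.1  -3.2] dist 570.7 spin 0.0266 q [-0.74  0.45  1.37 -0.    1.32 -2.19] F [-0.1 -0.2 -0.9] w 17.9 t 26.8667
```

View pics/w16.png

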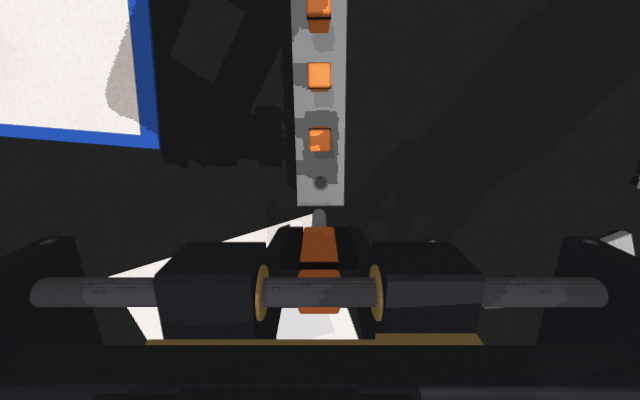

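Run:
```python
from seg import *
z=np.load('pics/w16.npz')
a=z['im'][165:285,270:370,::-1];cv2.imwrite('pics/w16c.png',cv2.resize(a,None,fx=5,fy=5,interpolation=cv2.INTER_CUBIC))
T=tool();p=plane('wrist',[(320,183)],50,T);print(p)
```

```text
[[ 574.75323742 -359.37045695   50.        ]]
```

View pics/w16c.png

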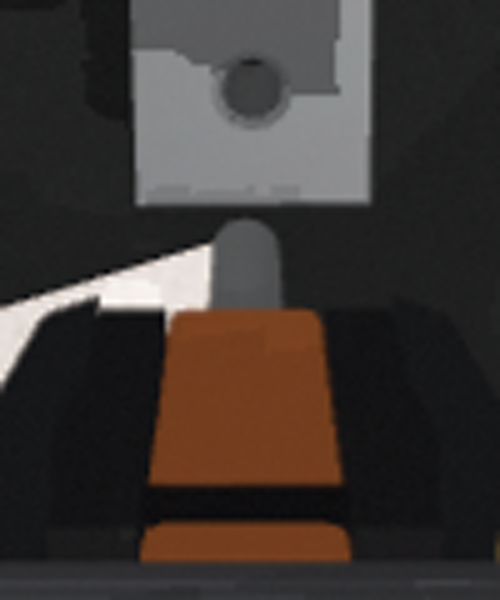

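send_rows([
  [0.038, -0.0012, 0],
  [0.038, -0.0012, 0],
  [0.038, -0.0012, 0],
  [0.038, -0.0012, 0],
  [0.038, -0.0012, 0],
], spin=[0, 0, 0, 0, 0])

```text
clock: 27.28
tcp_pos: [588.9, -169.2, 199.7]
eef_rot: [-2.347, -2.083, 0.002]
contact_force: [1.5, -0.6, -0.3]
grip_width: 17.8
```

send_rows([
  [0.038, -0.0012, 0],
  [0.038, -0.0012, 0],
  [0.038, -0.0012, 0],
  [0.038, -0.0012, 0],
  [0.038, -0.0012, 0],
], spin=[0, 0, 0, 0, 0])

```text
clock: 27.7
tcp_pos: [605.3, 20.1, 199.9]
eef_rot: [-2.347, -2.084, 0.003]
contact_force: [1.1, 0.2, -1.0]
grip_width: 17.5
```

send_rows([
  [0.038, -0.0012, 0],
  [0.038, -0.0012, 0],
  [0.038, -0.0012, 0],
  [0.038, -0.0012, 0],
  [0.038, -0.0012, 0],
], spin=[0.0266, 0, 0, 0, 0])

```text
clock: 28.12
tcp_pos: [625.9, 208.8, 199.7]
eef_rot: [-2.375, -2.054, 0.005]
contact_force: [0.9, -0.1, 0.1]
grip_width: 18.0
```

send_rows([
  [0, 0, 0],
  [0, 0, 0],
  [0, 0, 0],
  [0, 0, 0],
], spin=[0, 0, 0, 0])

```text
clock: 28.45
tcp_pos: [626.7, 205.7, 200.9]
eef_rot: [-2.377, -2.053, 0.003]
contact_force: [0.5, 1.0, -0.5]
grip_width: 17.7
```

Run:
```python
from seg import *
T=tool();im,d=snap('wrist','w17'); print(T.tolist()); 
plan(623,208,203,81.7)
```

```text
[[0.14559291775335176, 0.989342621704879, -0.001969562941986105, 626.6900967362694], [0.9893440913520292, -0.14559454005160116, -0.0007062676479628117, 205.6960211913988], [-0.0009854982971020123, -0.0018457478916181693, -0.9999978110015176, 200.87132608261973], [0.0, 0.0, 0.0, 1.0]]
at [626.9 205.5 201.3] toolx ang 81.6 tilt [-1.3e-03 -5.0e-04 -1.0e+00] tool shift mm [ 1.9 -4.3 -1.7] dist 5.0 spin -0.0018 q [ 0.14  0.41  1.42 -0.    1.31 -1.29] F [-0.2 -0.4 -0.3] w 18.0 t 28.5
```

View pics/w17.png

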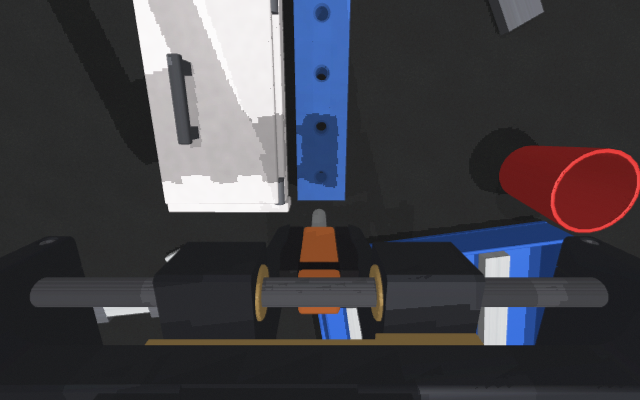

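Run:
```python
from seg import *
z=np.load('pics/w17.npz')
a=z['im'][110:230,270:370,::-1];a=cv2.convertScaleAbs(a,alpha=1.7);cv2.imwrite('pics/w17c.png',cv2.resize(a,None,fx=5,fy=5,interpolation=cv2.INTER_CUBIC))
```

```text
(no output)
```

View pics/w17c.png

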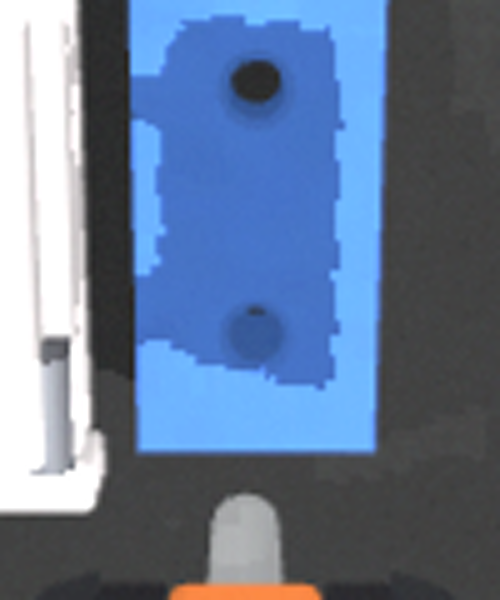

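```bash
cat >> seg.py <<'E'
T16=np.array([[ 1.17953639e-01,  9.93016184e-01,  2.40785234e-03,5.74347704e+02],[ 9.93017249e-01, -1.17948387e-01, -2.21830981e-03,-3.61180131e+02],[-1.91881524e-03,  2.65269662e-03, -9.99994641e-01,2.03741218e+02],[0,0,0,1]])
E
python3 - <<'E'
from seg import *
h=plane('wrist',[(320.2,183)],50,T16)[0];g=np.array([573.7,-360.7])
R2=T16[:2,:2]
off=R2.T@(h[:2]-g);print(h,'hole-grip in tool',off)
T=np.array([[0.14559291775335176, 0.989342621704879, -0.001969562941986105, 626.6900967362694], [0.9893440913520292, -0.14559454005160116, -0.0007062676479628117, 205.6960211913988], [-0.0009854982971020123, -0.0018457478916181693, -0.9999978110015176, 200.87132608261973], [0.0, 0.0, 0.0, 1.0]])
for u in [(321,176.6),(320.8,126.3)]:
    p=plane('wrist',[u],50,T)[0];t=p[:2]-T[:2,:2]@off;print(p,'target',t,'S',S(t))
    plan(t[0],t[1],203,81.6)
E
```

```text
[ 576.33593101 -360.17965079   50.        ] hole-grip in tool [0.8276334  2.55614781]
[620.67736256 208.77905151  50.        ] target [618.02795903 208.33239846] S (np.float64(115.08535495783352), np.float64(-72.05515382353526))
at [626.9 205.5 201.3] toolx ang 81.6 tilt [-1.3e-03 -5.0e-04 -1.0e+00] tool shift mm [ 1.5 -9.2 -1.7] dist 9.5 spin -0.0001 q [ 0.14  0.41  1.42 -0.    1.31 -1.29] F [-0.2 -0.4 -0.3] w 18.0 t 28.5
[570.42604687 215.86977561  50.        ] target [567.77664334 215.42312257] S (np.float64(114.93791605525989), np.float64(-21.30526429657961))
at [626.9 205.5 201.3] toolx ang 81.6 tilt [-1.3e-03 -5.0e-04 -1.0e+00] tool shift mm [  1.2 -60.   -1.7] dist 60.0 spin -0.0001 q [ 0.14  0.41  1.42 -0.    1.31 -1.29] F [-0.2 -0.4 -0.3] w 18.0 t 28.5
```

send_rows([
  [0.0015, -0.0092, 0],
  [0, 0, 0.02],
  [0, 0, 0.025],
  [0, 0, 0.02],
  [0, 0, 0.01],
], spin=[0, 0, 0, 0, 0])

```text
clock: 28.92
tcp_pos: [616.2, 208.8, 124.3]
eef_rot: [-2.376, -2.052, 0.005]
contact_force: [-1.1, -0.2, -0.6]
grip_width: 18.1
```

send_rows([
  [0, 0, 0],
  [0, 0, 0],
  [0, 0, 0],
  [0, 0, 0],
  [0, 0, 0],
], spin=[0, 0, 0, 0, 0])

```text
clock: 29.33
tcp_pos: [619.2, 210.0, 128.7]
eef_rot: [2.376, 2.054, 0.003]
contact_force: [0.2, 0.7, -0.6]
grip_width: 17.8
```

Run:
```python
from seg import *
plan(618.0,208.3,110,81.6)
T=tool();im,d=snap('wrist','w18');print(T.tolist())
a=im[180:300,260:380,::-1];cv2.imwrite('pics/w18c.png',cv2.resize(a,None,fx=5,fy=5,interpolation=cv2.INTER_CUBIC))
```

```text
at [619.2 210.  128.7] toolx ang 81.69 tilt [ 2.5e-03  4.0e-04 -1.0e+00] tool shift mm [-1.9 -1.  18.7] dist 18.8 spin 0.0016 q [ 0.15  0.47  1.49  0.    1.17 -1.28] F [ 0.2  0.7 -0.6] w 17.8 t 29.3333
[[0.14446427838475417, 0.9895068425039618, 0.002506174098535832, 619.1684624068888], [0.9895096950067469, -0.1444658090068931, 0.000439904124764585, 210.01613107785943], [0.0007973446101573733, 0.002416333135933407, -0.9999967627826347, 128.68117691645807], [0.0, 0.0, 0.0, 1.0]]
```

View pics/w18c.png

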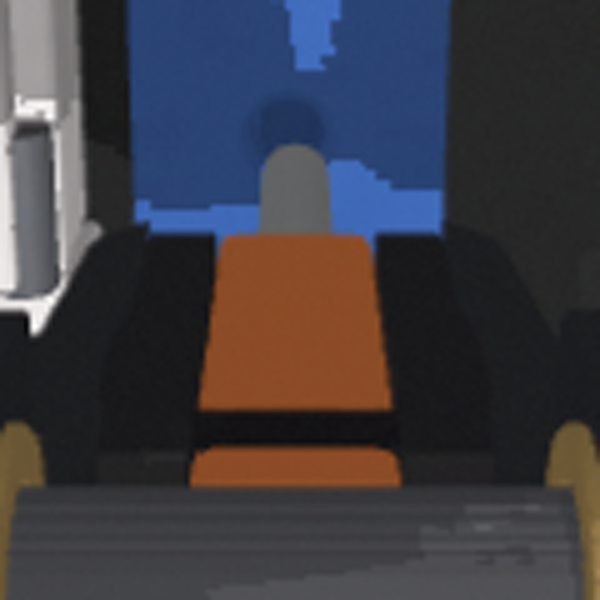

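Run:
```python
from seg import *
p=r.camera_params('wrist');K=np.array(p['camera_matrix']);M=np.array(p['tool_from_camera'])
def ray(u,v,z):
    d=M[:3,:3]@np.array([(u-K[0,2])/K[0,0],(v-K[1,2])/K[1,1],1]);o=M[:3,3];return o+d*(z-o[2])/d[2]
print('tip extreme',ray(319,208.8,67),'mid',ray(319,212,67), 'pin edges',ray(312,222,60),ray(326,222,60))
zt=128.7-50
print('hole',ray(317.4,205.6,zt),'rim',ray(260+245/5,205,zt),ray(260+330/5,205,zt), ray(317.4,180+92/5,zt))
T=T16;
```

```text
tip extreme [ 0.07961112 -0.79118727 67.        ] mid [ 0.07980303  1.76804641 67.        ] pin edges [-5.08388139  6.9964828  60.        ] [ 5.21552978  7.0030069  60.        ]
hole [-1.16584331  0.69870674 78.7       ] rim [-7.82706952  0.19218006 78.7       ] [ 5.65591768  0.19989031 78.7       ] [-1.15675534 -5.29236344 78.7       ]
```

send_rows([
  [-0.0015, -0.0009, 0],
  [0, 0, 0.004],
  [0, 0, 0.004],
  [0, 0, 0.004],
  [0, 0, 0],
], spin=[0, 0, 0, 0, 0])

```text
clock: 29.8
tcp_pos: [616.9, 208.5, 114.0]
eef_rot: [-2.376, -2.055, 0.001]
contact_force: [1.0, 0.5, -0.5]
grip_width: 18.1
```

send_rows([
  [0, 0, 0.004],
  [0, 0, 0.004],
  [0, 0, 0.004],
  [0, 0, 0],
], spin=[0, 0, 0, 0])

```text
clock: 30.13
tcp_pos: [617.6, 208.7, 102.4]
eef_rot: [2.376, 2.054, 0.002]
contact_force: [4.3, 2.6, -3.5]
grip_width: 18.2
```

Run:
```python
from seg import *
plan(618.0,208.3,72,81.6)
T=tool();im,d=snap('wrist','w19')
a=im[180:300,260:380,::-1];cv2.imwrite('pics/w19c.png',cv2.resize(a,None,fx=5,fy=5,interpolation=cv2.INTER_CUBIC))
```

```text
at [617.6 208.7 102.4] toolx ang 81.69 tilt [ 1.2e-03  4.0e-04 -1.0e+00] tool shift mm [-0.3  0.4 30.4] dist 30.4 spin 0.0016 q [ 0.14  0.51  1.51  0.    1.13 -1.28] F [ 4.3  2.6 -3.5] w 18.2 t 30.1333
```

View pics/w19c.png

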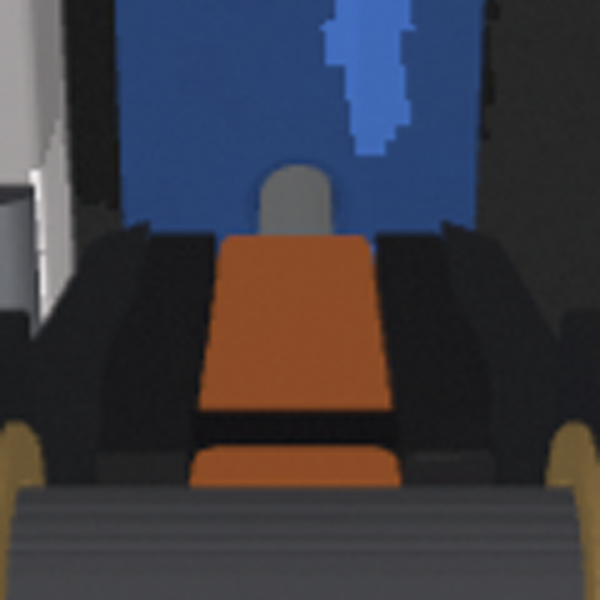

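send_rows([
  [0.0003, 0.0004, 0.006],
  [0, 0, 0.006],
  [0, 0, 0.006],
  [0, 0, 0.006],
  [0, 0, 0],
], spin=[0, 0, 0, 0, 0])

```text
clock: 30.6
tcp_pos: [617.8, 208.8, 77.7]
eef_rot: [2.376, 2.055, 0.001]
contact_force: [6.3, 2.4, -4.1]
grip_width: 17.9
```

send_rows([
  [0, 0, 0.003],
  [0, 0, 0.002],
  [0, 0, 0.001],
  [0, 0, 0],
], spin=[0, 0, 0, 0])

```text
clock: 30.93
tcp_pos: [617.8, 208.8, 72.9]
eef_rot: [2.376, 2.055, 0.001]
contact_force: [4.9, 2.0, -2.0]
grip_width: 17.9
```

Press to the shoulder.

send_rows([
  [0, 0, 0.001],
  [0, 0, 0.001],
  [0, 0, 0.0],
], spin=[0, 0, 0])

```text
clock: 31.18
tcp_pos: [617.9, 208.8, 72.0]
eef_rot: [2.376, 2.055, 0.001]
contact_force: [1.0, 0.6, 5.9]
grip_width: 17.9
```

send_rows([
  [0, 0, 0.001],
  [0, 0, 0.0],
], spin=[0, 0])

```text
clock: 31.35
tcp_pos: [617.9, 208.8, 72.0]
eef_rot: [2.376, 2.055, 0.001]
contact_force: [-1.6, -0.3, 12.0]
grip_width: 17.7
```

send_rows([
  [0, 0, 0],
  [0, 0, 0],
  [0, 0, 0],
  [0, 0, -0.01],
  [0, 0, -0.02],
], spin=[0, 0, 0, 0, 0], claw=0.04)

```text
clock: 31.77
tcp_pos: [614.9, 208.3, 97.3]
eef_rot: [-2.374, -2.052, 0.01]
contact_force: [-0.3, 0.2, 0.1]
grip_width: 39.8
```

send_rows([
  [0, 0, -0.03],
  [0, 0, -0.03],
  [0, 0, -0.03],
  [0, 0, -0.01],
  [0, 0, 0],
], spin=[0, 0, 0, 0, 0])

```text
clock: 32.18
tcp_pos: [619.4, 209.1, 204.2]
eef_rot: [2.374, 2.053, 0.008]
contact_force: [0.5, -1.0, 0.9]
grip_width: 40.3
```

Run:
```python
from seg import *
plan(524,-355,203,83.2)
T=tool();im,d=snap('wrist','w20')
```

```text
at [619.4 209.1 204.2] toolx ang 81.7 tilt [ 6.3e-03  9.0e-04 -1.0e+00] tool shift mm [-5.72e+02 -1.30e+01  1.00e-01] dist 572.1 spin -0.0261 q [ 0.14  0.39  1.44 -0.    1.3  -1.28] F [ 0.5 -1.   0.9] w 40.3 t 32.1833
```

View pics/w20.png

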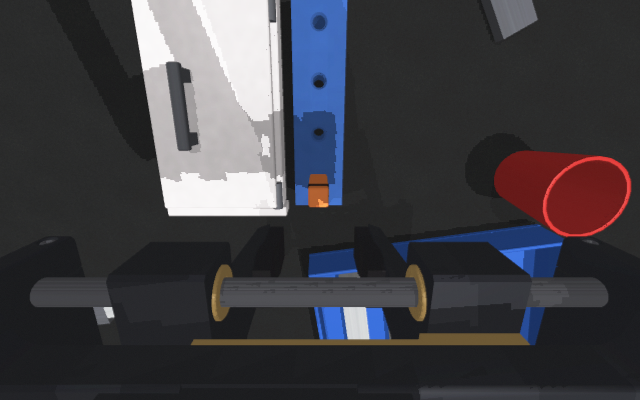

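send_rows([
  [-0.0381, -0.0009, 0],
  [-0.0381, -0.0009, 0],
  [-0.0381, -0.0009, 0],
  [-0.0381, -0.0009, 0],
  [-0.0381, -0.0009, 0],
], spin=[0, 0, 0, 0, 0])

```text
clock: 32.65
tcp_pos: [583.4, 19.7, 197.0]
eef_rot: [-2.373, -2.053, 0.005]
contact_force: [1.0, 0.1, -0.7]
grip_width: 40.1
```

send_rows([
  [-0.0381, -0.0009, 0],
  [-0.0381, -0.0009, 0],
  [-0.0381, -0.0009, 0],
  [-0.0381, -0.0009, 0],
  [-0.0381, -0.0009, 0],
], spin=[0, 0, 0, 0, 0])

```text
clock: 33.07
tcp_pos: [551.6, -167.9, 197.2]
eef_rot: [-2.373, -2.052, 0.003]
contact_force: [0.5, -0.3, -0.3]
grip_width: 39.8
```

send_rows([
  [-0.0381, -0.0009, 0],
  [-0.0381, -0.0009, 0],
  [-0.0381, -0.0009, 0],
  [-0.0381, -0.0009, 0],
  [-0.0381, -0.0009, 0],
], spin=[0, 0, 0, 0, -0.0261])

```text
clock: 33.48
tcp_pos: [519.9, -355.5, 196.9]
eef_rot: [-2.346, -2.082, 0.0]
contact_force: [0.7, 0.4, -0.3]
grip_width: 40.0
```

send_rows([
  [0, 0, 0],
  [0, 0, 0],
  [0, 0, 0],
  [0, 0, 0],
], spin=[0, 0, 0, 0])

```text
clock: 33.82
tcp_pos: [521.5, -353.0, 198.5]
eef_rot: [-2.346, -2.085, -0.0]
contact_force: [-0.1, 0.2, 0.2]
grip_width: 40.5
```

Run:
```python
from seg import *
T=tool();im,d=snap('wrist','w21');probes(im,d,T)
plan(524,-355,73,83.2)
```

```text
[315.1  79.6] 589 ctr [ 427.6 -344.6] cen [ 427.5 -344.5] [16.7 17.5] 83.3 z 104.2
[316.2 145. ] 502 ctr [ 476.1 -349.6] cen [ 476.1 -349.5] [17.6 17.5] 83.2 z 104.2
[316.9 203.5] 451 ctr [ 525.1 -354.8] cen [ 525.  -354.8] [17.1 18.8] 83.2 z 104.1
at [ 521.8 -352.9  199. ] toolx ang 83.28 tilt [-0.0013  0.0016 -1.    ] tool shift mm [ -2.    2.6 126. ] dist 126.1 spin 0.0015 q [-0.78  0.35  1.51  0.    1.28 -2.24] F [-0.7  0.5  0.8] w 40.2 t 33.8667
```

View pics/w21.png

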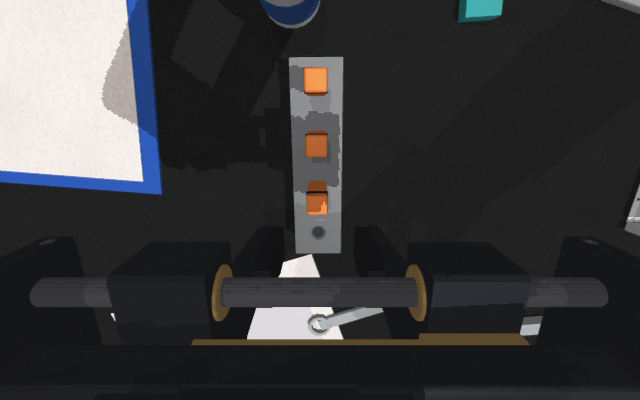

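send_rows([
  [-0.002, 0.0028, 0.02],
  [0, 0, 0.03],
  [0, 0, 0.03],
  [0, 0, 0.02],
  [0, 0, 0],
], spin=[0, 0, 0, 0, 0])

```text
clock: 34.28
tcp_pos: [522.2, -353.0, 94.8]
eef_rot: [-2.341, -2.082, 0.001]
contact_force: [-0.2, 0.7, -0.5]
grip_width: 40.1
```

send_rows([
  [0, 0, 0.015],
  [0, 0, 0.01],
  [0, 0, 0],
  [0, 0, 0],
  [0, 0, 0],
], spin=[0, 0, 0, 0, 0])

```text
clock: 34.7
tcp_pos: [524.9, -357.3, 76.3]
eef_rot: [2.348, 2.085, 0.0]
contact_force: [-0.1, 0.3, -0.0]
grip_width: 40.0
```

Run:
```python
from seg import *
plan(524,-355,72.5,83.2)
```

```text
at [ 524.9 -357.3   76.3] toolx ang 83.21 tilt [ 0.0011 -0.0011 -1.    ] tool shift mm [ 2.2 -1.2  3.8] dist 4.6 spin 0.0003 q [-0.78  0.51  1.56 -0.    1.07 -2.24] F [-0.1  0.3 -0. ] w 40.0 t 34.7
```

send_rows([
  [0.002, -0.0008, 0.002],
  [0, 0, 0.002],
  [0, 0, 0],
  [0, 0, 0],
], spin=[0, 0, 0, 0])

```text
clock: 35.03
tcp_pos: [523.7, -355.0, 71.2]
eef_rot: [2.349, 2.086, -0.0]
contact_force: [-0.4, -0.1, 0.8]
grip_width: 39.9
```

send_rows([
  [0, 0, 0],
  [0, 0, 0],
  [0, 0, 0.0],
  [0, 0, 0],
  [0, 0, 0],
], spin=[0, 0, 0, 0, 0], claw=0.01)

```text
clock: 35.45
tcp_pos: [523.7, -355.1, 71.1]
eef_rot: [2.349, 2.086, -0.0]
contact_force: [-0.2, -0.4, -0.6]
grip_width: 18.0
```

send_rows([
  [0, 0, -0.01],
  [0, 0, -0.02],
  [0, 0, -0.02],
  [0, 0, -0.02],
  [0, 0, -0.02],
], spin=[0, 0, 0, 0, 0])

```text
clock: 35.87
tcp_pos: [523.7, -355.0, 162.6]
eef_rot: [2.349, 2.086, 0.0]
contact_force: [-0.0, 0.4, -0.6]
grip_width: 17.9
```

send_rows([
  [0, 0, -0.02],
  [0, 0, -0.02],
  [0, 0, 0],
  [0, 0, 0],
], spin=[0, 0, 0, 0])

```text
clock: 36.2
tcp_pos: [524.3, -355.6, 202.6]
eef_rot: [2.347, 2.084, 0.0]
contact_force: [0.2, -0.6, -0.3]
grip_width: 17.9
```

Run:
```python
from seg import *
T=tool();im,d=snap('wrist','w22'); probes(im,d,T)
plan(568.4,216,203,81.6)
a=im[165:285,270:370,::-1];cv2.imwrite('pics/w22c.png',cv2.resize(a,None,fx=5,fy=5,interpolation=cv2.INTER_CUBIC))
```

```text
[318.7  75.2] 596 ctr [ 427.9 -344.5] cen [ 427.6 -344.3] [17.6 17.7] 83.2 z 104.2
[319.4 140.2] 488 ctr [ 476.1 -349.5] cen [ 476.2 -349.5] [17.1 17.6] 83.2 z 104.2
at [ 523.6 -354.9  200.9] toolx ang 83.19 tilt [ 1.e-04 -0.e+00 -1.e+00] tool shift mm [572.2 -23.1  -2.2] dist 572.6 spin 0.0278 q [-0.78  0.35  1.5   0.    1.29 -2.24] F [ 0.1 -0.1 -1.1] w 17.7 t 36.25
```

View pics/w22c.png

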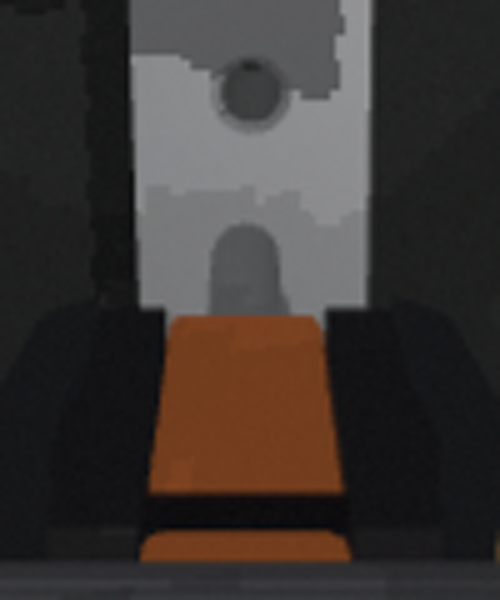

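send_rows([
  [0.0381, -0.0015, 0],
  [0.0381, -0.0015, 0],
  [0.0381, -0.0015, 0],
  [0.0381, -0.0015, 0],
  [0.0381, -0.0015, 0],
], spin=[0, 0, 0, 0, 0])

```text
clock: 36.67
tcp_pos: [537.5, -162.8, 198.9]
eef_rot: [-2.348, -2.083, 0.002]
contact_force: [0.6, -0.1, -1.6]
grip_width: 18.0
```

send_rows([
  [0.0381, -0.0015, 0],
  [0.0381, -0.0015, 0],
  [0.0381, -0.0015, 0],
  [0.0381, -0.0015, 0],
  [0.0381, -0.0015, 0],
], spin=[0, 0, 0, 0, 0])

```text
clock: 37.08
tcp_pos: [552.6, 27.1, 199.1]
eef_rot: [-2.348, -2.084, 0.003]
contact_force: [1.1, -0.3, -0.1]
grip_width: 17.6
```

send_rows([
  [0.0381, -0.0015, 0],
  [0.0381, -0.0015, 0],
  [0.0381, -0.0015, 0],
  [0.0381, -0.0015, 0],
  [0.0381, -0.0015, 0],
], spin=[0, 0, 0, 0, 0.0278])

```text
clock: 37.5
tcp_pos: [567.8, 216.9, 198.8]
eef_rot: [-2.377, -2.052, 0.005]
contact_force: [0.2, -0.4, 0.0]
grip_width: 17.6
```

send_rows([
  [0, 0, 0.02],
  [0, 0, 0.03],
  [0, 0, 0.025],
  [0, 0, 0],
  [0, 0, 0],
], spin=[0, 0, 0, 0, 0])

```text
clock: 37.92
tcp_pos: [566.9, 214.8, 123.2]
eef_rot: [-2.376, -2.051, 0.009]
contact_force: [0.2, -0.4, 0.2]
grip_width: 17.8
```

send_rows([
  [0, 0, 0],
  [0, 0, 0],
  [0, 0, 0],
  [0, 0, 0],
  [0, 0, 0],
], spin=[0, 0, 0, 0, 0])

```text
clock: 38.33
tcp_pos: [569.7, 215.1, 127.2]
eef_rot: [2.378, 2.052, 0.002]
contact_force: [-0.7, -0.3, -0.1]
grip_width: 17.5
```

Run:
```python
from seg import *
plan(568.4,216,100,81.6)
T=tool();im,d=snap('wrist','w23')
a=im[120:300,240:400,::-1];cv2.imwrite('pics/w23c.png',cv2.resize(a,None,fx=3.3,fy=3.3,interpolation=cv2.INTER_CUBIC))
```

```text
at [569.7 215.1 127.2] toolx ang 81.59 tilt [ 1.8e-03  3.0e-04 -1.0e+00] tool shift mm [ 0.7 -1.5 27.2] dist 27.2 spin -0.0002 q [ 0.17  0.39  1.62  0.    1.13 -1.26] F [-0.7 -0.3 -0.1] w 17.5 t 38.3333
```

View pics/w23c.png

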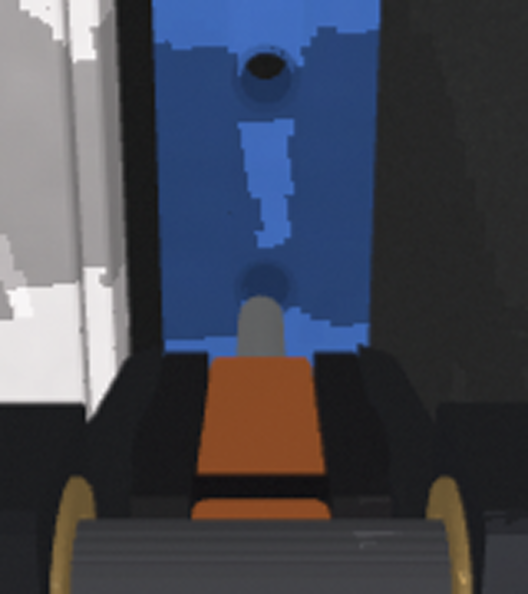

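send_rows([
  [0.0008, -0.0013, 0],
  [0, 0, 0.004],
  [0, 0, 0.004],
  [0, 0, 0.004],
  [0, 0, 0],
], spin=[0, 0, 0, 0, 0])

```text
clock: 38.8
tcp_pos: [567.4, 216.0, 112.8]
eef_rot: [-2.378, -2.052, 0.002]
contact_force: [1.7, 0.2, -0.2]
grip_width: 17.9
```

send_rows([
  [0, 0, 0.004],
  [0, 0, 0.004],
  [0, 0, 0.004],
  [0, 0, 0],
], spin=[0, 0, 0, 0])

```text
clock: 39.13
tcp_pos: [568.1, 216.1, 101.2]
eef_rot: [2.378, 2.053, 0.0]
contact_force: [3.2, 1.5, -2.2]
grip_width: 18.0
```

Run:
```python
from seg import *
plan(568.4,216,71,81.6)
```

```text
at [568.1 216.1 101.2] toolx ang 81.59 tilt [ 2.e-04  2.e-04 -1.e+00] tool shift mm [-0.1  0.3 30.2] dist 30.2 spin -0.0002 q [ 0.17  0.42  1.63  0.    1.09 -1.26] F [ 3.2  1.5 -2.2] w 18.0 t 39.1333
```

send_rows([
  [0.0002, 0.0003, 0.006],
  [0, 0, 0.006],
  [0, 0, 0.006],
  [0, 0, 0.006],
  [0, 0, 0],
], spin=[0, 0, 0, 0, 0])

```text
clock: 39.55
tcp_pos: [568.1, 216.2, 76.7]
eef_rot: [-2.378, -2.053, 0.0]
contact_force: [2.4, -0.1, -2.7]
grip_width: 17.6
```

send_rows([
  [0, 0, 0.003],
  [0, 0, 0.002],
  [0, 0, 0.002],
  [0, 0, 0],
], spin=[0, 0, 0, 0])

```text
clock: 39.88
tcp_pos: [568.2, 216.2, 71.1]
eef_rot: [-2.378, -2.053, 0.0]
contact_force: [1.1, 0.2, -0.8]
grip_width: 17.7
```

send_rows([
  [0, 0, 0.001],
  [0, 0, 0],
], spin=[0, 0])

```text
clock: 40.05
tcp_pos: [568.2, 216.2, 71.0]
eef_rot: [2.378, 2.053, -0.0]
contact_force: [-2.9, -1.3, 7.9]
grip_width: 17.9
```

Seated (contact at the grip height). Release, go to the next probe.

send_rows([
  [0, 0, 0.0005],
  [0, 0, 0],
  [0, 0, 0],
], spin=[0, 0, 0])

```text
clock: 40.3
tcp_pos: [568.3, 216.2, 71.1]
eef_rot: [2.378, 2.053, -0.0]
contact_force: [-4.3, -1.3, 11.1]
grip_width: 17.7
```

send_rows([
  [0, 0, 0],
  [0, 0, 0],
  [0, 0, 0],
  [0, 0, -0.01],
  [0, 0, -0.02],
], spin=[0, 0, 0, 0, 0], claw=0.04)

```text
clock: 40.72
tcp_pos: [566.1, 215.8, 97.4]
eef_rot: [-2.376, -2.051, 0.008]
contact_force: [-0.4, -0.1, -0.3]
grip_width: 40.0
```

send_rows([
  [0, 0, -0.03],
  [0, 0, -0.03],
  [0, 0, -0.03],
  [0, 0, -0.01],
  [0, 0, 0],
], spin=[0, 0, 0, 0, 0])

```text
clock: 41.13
tcp_pos: [570.3, 216.6, 203.6]
eef_rot: [2.375, 2.051, 0.009]
contact_force: [0.2, -0.1, -0.7]
grip_width: 39.8
```

Run:
```python
from seg import *
plan(475,-349.6,203,83.2)
T=tool();im,d=snap('wrist','w24')
```

```text
at [570.3 216.6 203.6] toolx ang 81.6 tilt [ 0.0068  0.0012 -1.    ] tool shift mm [-574.1  -11.6   -0.7] dist 574.2 spin -0.0278 q [ 0.17  0.3   1.57 -0.    1.27 -1.26] F [ 0.2 -0.1 -0.7] w 39.8 t 41.1333
```

View pics/w24.png

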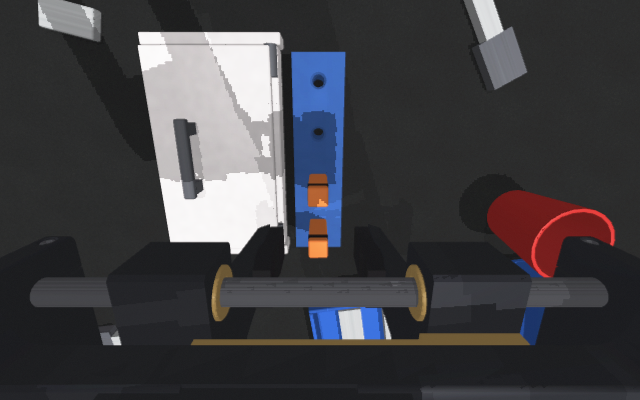

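send_rows([
  [-0.0383, -0.0007, 0],
  [-0.0383, -0.0007, 0],
  [-0.0383, -0.0007, 0],
  [-0.0383, -0.0007, 0],
  [-0.0383, -0.0007, 0],
], spin=[0, 0, 0, 0, 0])

```text
clock: 41.6
tcp_pos: [534.7, 26.1, 196.9]
eef_rot: [-2.375, -2.051, 0.004]
contact_force: [0.5, 0.1, -0.4]
grip_width: 40.5
```

send_rows([
  [-0.0383, -0.0007, 0],
  [-0.0383, -0.0007, 0],
  [-0.0383, -0.0007, 0],
  [-0.0383, -0.0007, 0],
  [-0.0383, -0.0007, 0],
], spin=[0, 0, 0, 0, 0])

```text
clock: 42.02
tcp_pos: [503.4, -162.6, 197.0]
eef_rot: [-2.375, -2.05, 0.002]
contact_force: [1.3, -0.5, 0.6]
grip_width: 40.0
```

send_rows([
  [-0.0383, -0.0005, 0],
  [-0.0383, -0.0005, 0],
  [-0.0383, -0.0005, 0],
  [-0.0383, -0.0005, 0],
  [-0.0383, -0.0005, 0],
], spin=[0, 0, 0, 0, -0.0278])

```text
clock: 42.43
tcp_pos: [473.2, -351.4, 196.6]
eef_rot: [-2.346, -2.082, -0.0]
contact_force: [1.6, 0.6, -0.5]
grip_width: 39.8
```

send_rows([
  [0, 0, 0],
  [0, 0, 0],
  [0, 0, 0],
  [0, 0, 0],
], spin=[0, 0, 0, 0])

```text
clock: 42.77
tcp_pos: [474.7, -348.9, 198.1]
eef_rot: [-2.346, -2.085, -0.0]
contact_force: [0.5, 0.1, 0.0]
grip_width: 40.1
```

Run:
```python
from seg import *
T=tool();im,d=snap('wrist','w25');probes(im,d,T)
plan(474.8,-349.6,73,83.2)
```

```text
[317.4 141.6] 508 ctr [ 426.6 -344.4] cen [ 426.6 -344.2] [17.4 18.2] 83.8 z 104.2
[317.9 200.1] 437 ctr [ 475.6 -349.5] cen [ 475.1 -349.5] [17.  18.6] 83.2 z 104.1
at [ 475.  -348.9  198.6] toolx ang 83.28 tilt [-0.0011  0.0016 -1.    ] tool shift mm [ -0.9   0.  125.6] dist 125.6 spin 0.0013 q [-0.83  0.27  1.62  0.    1.26 -2.29] F [ 0.2  0.8 -0.1] w 40.4 t 42.8167
```

send_rows([
  [0.0011, -0.001, 0.02],
  [0, 0, 0.03],
  [0, 0, 0.03],
  [0, 0, 0.02],
  [0, 0, 0],
], spin=[0, 0, 0, 0, 0])

```text
clock: 43.23
tcp_pos: [472.1, -345.5, 94.8]
eef_rot: [-2.341, -2.082, -0.0]
contact_force: [-0.9, -0.1, -0.2]
grip_width: 40.3
```

send_rows([
  [0, 0, 0.015],
  [0, 0, 0.013],
  [0, 0, 0],
  [0, 0, 0],
  [0, 0, 0],
], spin=[0, 0, 0, 0, 0])

```text
clock: 43.65
tcp_pos: [474.6, -349.7, 72.6]
eef_rot: [2.348, 2.085, -0.0]
contact_force: [1.1, -0.4, -0.4]
grip_width: 39.9
```

Run:
```python
from seg import *
plan(474.4,-349.6,72,83.2)
```

```text
at [ 474.6 -349.7   72.6] toolx ang 83.22 tilt [ 8.e-04 -1.e-03 -1.e+00] tool shift mm [ 0.1 -0.2  0.6] dist 0.7 spin 0.0004 q [-0.84  0.43  1.69 -0.    1.02 -2.29] F [ 1.1 -0.4 -0.4] w 39.9 t 43.65
```

send_rows([
  [0, 0, 0],
  [0, 0, 0],
  [0, 0, 0.0],
  [0, 0, 0],
  [0, 0, 0],
], spin=[0, 0, 0, 0, 0], claw=0.01)

```text
clock: 44.07
tcp_pos: [474.3, -349.7, 72.1]
eef_rot: [2.349, 2.085, 0.0]
contact_force: [-0.5, 0.3, 4.2]
grip_width: 17.7
```

send_rows([
  [0, 0, -0.01],
  [0, 0, -0.02],
  [0, 0, -0.02],
  [0, 0, -0.02],
  [0, 0, -0.02],
], spin=[0, 0, 0, 0, 0])

```text
clock: 44.48
tcp_pos: [473.9, -349.4, 162.9]
eef_rot: [-2.349, -2.085, 0.0]
contact_force: [0.2, -0.8, -1.3]
grip_width: 17.8
```

send_rows([
  [0, 0, -0.02],
  [0, 0, -0.02],
  [0, 0, 0],
  [0, 0, 0],
  [0, 0, 0],
], spin=[0, 0, 0, 0, 0])

```text
clock: 44.9
tcp_pos: [473.6, -349.0, 200.5]
eef_rot: [-2.348, -2.085, 0.0]
contact_force: [-0.1, 1.5, -0.8]
grip_width: 17.8
```

Run:
```python
from seg import *
T=tool();im,d=snap('wrist','w26'); probes(im,d,T)
plan(518.9,223.4,203,81.6)
a=im[165:285,270:370,::-1];cv2.imwrite('pics/w26c.png',cv2.resize(a,None,fx=5,fy=5,interpolation=cv2.INTER_CUBIC))
```

```text
[317.6 142.2] 489 ctr [ 426.3 -344.3] cen [ 426.4 -344.3] [17.  17.5] 83.2 z 104.2
at [ 473.4 -348.8  200. ] toolx ang 83.19 tilt [-0.0017  0.0019 -1.    ] tool shift mm [573.5 -22.7  -2. ] dist 574.0 spin 0.0277 q [-0.84  0.26  1.62  0.    1.26 -2.29] F [ 0.3  0.  -0.7] w 17.4 t 44.95
```

View pics/w26c.png

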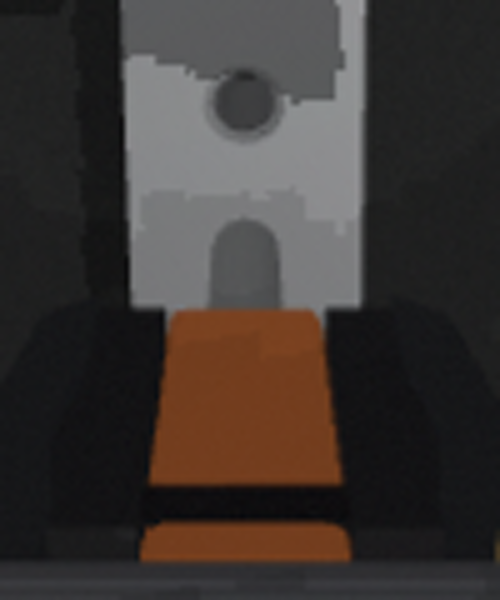

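send_rows([
  [0.0382, -0.0015, 0],
  [0.0382, -0.0015, 0],
  [0.0382, -0.0015, 0],
  [0.0382, -0.0015, 0],
  [0.0382, -0.0015, 0],
], spin=[0, 0, 0, 0, 0])

```text
clock: 45.37
tcp_pos: [488.2, -156.9, 199.8]
eef_rot: [-2.348, -2.083, 0.001]
contact_force: [0.4, -0.3, 0.3]
grip_width: 18.0
```

send_rows([
  [0.0382, -0.0015, 0],
  [0.0382, -0.0015, 0],
  [0.0382, -0.0015, 0],
  [0.0382, -0.0015, 0],
  [0.0382, -0.0015, 0],
], spin=[0, 0, 0, 0, 0])

```text
clock: 45.78
tcp_pos: [503.3, 33.6, 200.0]
eef_rot: [-2.348, -2.084, 0.003]
contact_force: [0.6, -0.1, -0.6]
grip_width: 17.7
```

send_rows([
  [0.0382, -0.0015, 0],
  [0.0382, -0.0015, 0],
  [0.0382, -0.0015, 0],
  [0.0382, -0.0015, 0],
  [0.0382, -0.0015, 0],
], spin=[0, 0, 0, 0, 0.0278])

```text
clock: 46.2
tcp_pos: [518.5, 223.9, 199.8]
eef_rot: [-2.377, -2.052, 0.004]
contact_force: [0.4, -0.6, -0.3]
grip_width: 17.5
```

send_rows([
  [0, 0, 0.02],
  [0, 0, 0.03],
  [0, 0, 0.025],
  [0, 0, 0],
  [0, 0, 0],
], spin=[0, 0, 0, 0, 0])

```text
clock: 46.62
tcp_pos: [517.6, 221.8, 124.2]
eef_rot: [-2.376, -2.051, 0.008]
contact_force: [0.2, 0.8, 0.1]
grip_width: 18.1
```

send_rows([
  [0, 0, 0],
  [0, 0, 0],
  [0, 0, 0],
  [0, 0, 0],
  [0, 0, 0],
], spin=[0, 0, 0, 0, 0])

```text
clock: 47.03
tcp_pos: [520.3, 222.1, 127.6]
eef_rot: [2.378, 2.052, 0.002]
contact_force: [-0.4, 0.1, -1.0]
grip_width: 17.9
```

Run:
```python
from seg import *
plan(518.8,223.4,100,81.6)
T=tool();im,d=snap('wrist','w27')
a=im[120:300,240:400,::-1];cv2.imwrite('pics/w27c.png',cv2.resize(a,None,fx=3.3,fy=3.3,interpolation=cv2.INTER_CUBIC))
```

```text
at [520.3 222.1 127.6] toolx ang 81.59 tilt [ 1.7e-03  3.0e-04 -1.0e+00] tool shift mm [ 1.  -1.7 27.6] dist 27.7 spin -0.0002 q [ 0.19  0.3   1.73 -0.    1.11 -1.23] F [-0.4  0.1 -1. ] w 17.9 t 47.0333
```

View pics/w27c.png

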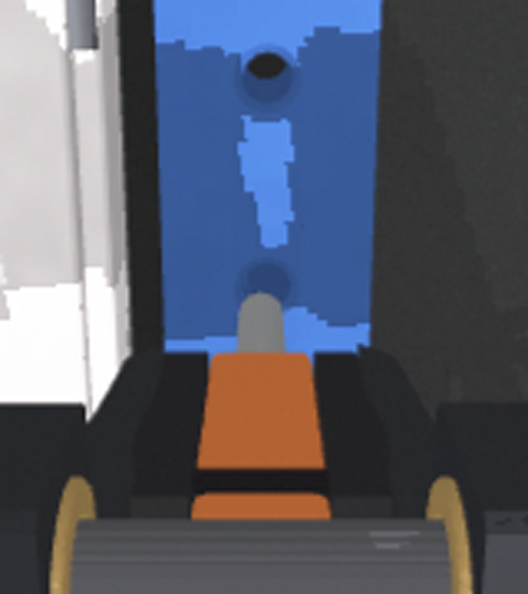

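Same picture as for the previous probe; apply the same correction.

send_rows([
  [0.0009, -0.0014, 0],
  [0, 0, 0.004],
  [0, 0, 0.004],
  [0, 0, 0.004],
  [0, 0, 0],
], spin=[0, 0, 0, 0, 0])

```text
clock: 47.5
tcp_pos: [518.3, 223.2, 113.7]
eef_rot: [-2.378, -2.053, 0.0]
contact_force: [0.0, -0.0, -1.4]
grip_width: 17.9
```

send_rows([
  [0, 0, 0.004],
  [0, 0, 0.004],
  [0, 0, 0.004],
  [0, 0, 0],
], spin=[0, 0, 0, 0])

```text
clock: 47.83
tcp_pos: [518.8, 223.3, 101.9]
eef_rot: [2.378, 2.052, 0.002]
contact_force: [4.9, 2.0, -2.8]
grip_width: 18.1
```

send_rows([
  [0.0001, 0.0002, 0.006],
  [0, 0, 0.006],
  [0, 0, 0.006],
  [0, 0, 0.006],
  [0, 0, 0],
], spin=[0, 0, 0, 0, 0])

```text
clock: 48.25
tcp_pos: [518.9, 223.4, 77.4]
eef_rot: [2.378, 2.052, 0.001]
contact_force: [5.2, 1.6, -4.3]
grip_width: 17.8
```

send_rows([
  [0, 0, 0.003],
  [0, 0, 0.002],
  [0, 0, 0.001],
  [0, 0, 0],
], spin=[0, 0, 0, 0])

```text
clock: 48.58
tcp_pos: [518.9, 223.4, 72.4]
eef_rot: [2.378, 2.053, 0.001]
contact_force: [4.9, 1.6, -1.7]
grip_width: 17.4
```

send_rows([
  [0, 0, 0.001],
  [0, 0, 0],
], spin=[0, 0])

```text
clock: 48.75
tcp_pos: [519.0, 223.4, 72.1]
eef_rot: [2.378, 2.053, 0.001]
contact_force: [3.3, 1.3, 2.9]
grip_width: 17.6
```

send_rows([
  [0, 0, 0.001],
  [0, 0, 0.0005],
  [0, 0, 0],
], spin=[0, 0, 0])

```text
clock: 49.0
tcp_pos: [519.1, 223.4, 72.1]
eef_rot: [2.377, 2.053, 0.001]
contact_force: [-3.1, -0.7, 16.3]
grip_width: 18.0
```

send_rows([
  [0, 0, 0],
  [0, 0, 0],
  [0, 0, 0],
  [0, 0, -0.01],
  [0, 0, -0.02],
], spin=[0, 0, 0, 0, 0], claw=0.04)

```text
clock: 49.42
tcp_pos: [515.9, 222.7, 97.8]
eef_rot: [-2.376, -2.05, 0.01]
contact_force: [-1.2, 0.7, -1.0]
grip_width: 39.9
```

send_rows([
  [0, 0, -0.03],
  [0, 0, -0.03],
  [0, 0, -0.03],
  [0, 0, -0.01],
  [0, 0, 0],
], spin=[0, 0, 0, 0, 0])

```text
clock: 49.83
tcp_pos: [520.3, 223.7, 203.6]
eef_rot: [2.376, 2.051, 0.008]
contact_force: [0.4, -0.1, -0.1]
grip_width: 40.1
```

Run:
```python
from seg import *
plan(425.5,-344.4,203,83.2)
```

```text
at [520.3 223.7 203.6] toolx ang 81.61 tilt [ 0.0058  0.0011 -1.    ] tool shift mm [-575.8  -10.9   -0.6] dist 575.9 spin -0.0278 q [ 0.2   0.21  1.68 -0.    1.25 -1.23] F [ 0.4 -0.1 -0.1] w 40.1 t 49.8333
```

send_rows([
  [-0.0384, -0.0006, 0],
  [-0.0384, -0.0006, 0],
  [-0.0384, -0.0006, 0],
  [-0.0384, -0.0006, 0],
  [-0.0384, -0.0006, 0],
], spin=[0, 0, 0, 0, 0])

```text
clock: 50.25
tcp_pos: [485.6, 32.6, 197.9]
eef_rot: [-2.375, -2.052, 0.004]
contact_force: [0.4, 0.8, -0.5]
grip_width: 40.0
```

send_rows([
  [-0.0384, -0.0006, 0],
  [-0.0384, -0.0006, 0],
  [-0.0384, -0.0006, 0],
  [-0.0384, -0.0006, 0],
  [-0.0384, -0.0006, 0],
], spin=[0, 0, 0, 0, 0])

```text
clock: 50.67
tcp_pos: [454.7, -156.7, 198.0]
eef_rot: [-2.376, -2.05, 0.001]
contact_force: [1.4, 0.3, -0.3]
grip_width: 40.2
```

send_rows([
  [-0.0384, -0.0005, 0],
  [-0.0384, -0.0005, 0],
  [-0.0384, -0.0005, 0],
  [-0.0384, -0.0005, 0],
  [-0.0384, -0.0005, 0],
], spin=[0, 0, 0, 0, -0.0278])

```text
clock: 51.08
tcp_pos: [424.5, -346.1, 197.7]
eef_rot: [-2.347, -2.083, -0.0]
contact_force: [2.0, -0.3, 0.6]
grip_width: 40.1
```

send_rows([
  [0, 0, 0],
  [0, 0, 0],
  [0, 0, 0],
  [0, 0, 0],
], spin=[0, 0, 0, 0])

```text
clock: 51.42
tcp_pos: [425.8, -343.5, 198.8]
eef_rot: [-2.347, -2.085, -0.001]
contact_force: [0.5, -0.1, 0.1]
grip_width: 39.7
```

Run:
```python
from seg import *
T=tool();im,d=snap('wrist','w28');probes(im,d,T)
plan(425.0,-344.4,73,83.2)
```

```text
[318.  198.8] 443 ctr [ 425.3 -344. ] cen [ 425.4 -344. ] [17.  18.6] 83.2 z 104.2
at [ 426.1 -343.5  199.2] toolx ang 83.27 tilt [-0.001   0.0015 -1.    ] tool shift mm [ -1.2  -0.9 126.2] dist 126.2 spin 0.0013 q [-0.9   0.18  1.73  0.    1.24 -2.35] F [-0.1 -0.1 -0.6] w 39.6 t 51.4667
```

View pics/w28.png

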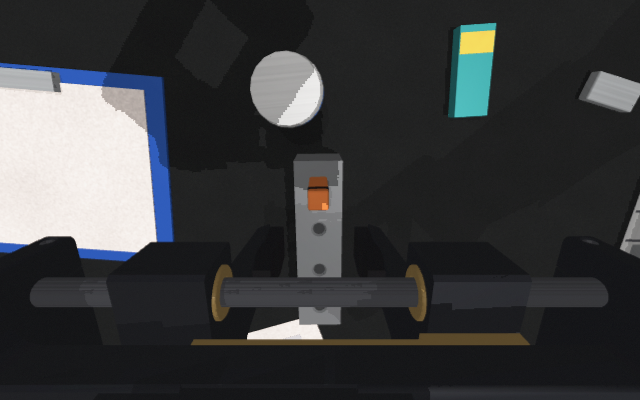

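send_rows([
  [0.0011, -0.0023, 0.02],
  [0, 0, 0.03],
  [0, 0, 0.03],
  [0, 0, 0.02],
  [0, 0, 0],
], spin=[0, 0, 0, 0, 0])

```text
clock: 51.88
tcp_pos: [422.1, -339.9, 95.6]
eef_rot: [-2.341, -2.082, -0.001]
contact_force: [-1.2, 0.7, -0.2]
grip_width: 40.4
```

send_rows([
  [0, 0, 0.015],
  [0, 0, 0.013],
  [0, 0, 0],
  [0, 0, 0],
  [0, 0, 0],
], spin=[0, 0, 0, 0, 0])

```text
clock: 52.3
tcp_pos: [424.7, -344.2, 73.6]
eef_rot: [2.347, 2.085, -0.0]
contact_force: [0.4, -0.2, -0.1]
grip_width: 39.8
```

Run:
```python
from seg import *
plan(424.3,-344.2,72,83.2)
```

```text
at [ 424.7 -344.2   73.6] toolx ang 83.24 tilt [ 0.0012 -0.0015 -1.    ] tool shift mm [-0.1 -0.4  1.6] dist 1.7 spin 0.0006 q [-0.9   0.35  1.8   0.    0.99 -2.35] F [ 0.4 -0.2 -0.1] w 39.8 t 52.3
```

send_rows([
  [0, 0, 0.0005],
  [0, 0, 0],
  [0, 0, 0.0],
], spin=[0, 0, 0])

```text
clock: 52.55
tcp_pos: [424.2, -344.3, 72.4]
eef_rot: [2.348, 2.085, -0.0]
contact_force: [0.3, 0.3, -0.5]
grip_width: 39.9
```

send_rows([
  [0, 0, 0],
  [0, 0, 0],
  [0, 0, 0.0],
  [0, 0, 0],
  [0, 0, 0],
], spin=[0, 0, 0, 0, 0], claw=0.01)

```text
clock: 52.97
tcp_pos: [423.9, -343.9, 71.6]
eef_rot: [-2.349, -2.086, 0.0]
contact_force: [0.1, 0.5, 1.1]
grip_width: 18.0
```

send_rows([
  [0, 0, -0.01],
  [0, 0, -0.02],
  [0, 0, -0.02],
  [0, 0, -0.02],
  [0, 0, -0.02],
], spin=[0, 0, 0, 0, 0])

```text
clock: 53.38
tcp_pos: [423.8, -343.8, 163.0]
eef_rot: [-2.349, -2.086, -0.0]
contact_force: [0.5, -0.6, -0.8]
grip_width: 17.7
```

send_rows([
  [0, 0, -0.02],
  [0, 0, -0.02],
  [0, 0, 0],
  [0, 0, 0],
  [0, 0, 0],
], spin=[0, 0, 0, 0, 0])

```text
clock: 53.8
tcp_pos: [423.5, -343.5, 200.8]
eef_rot: [-2.349, -2.085, -0.0]
contact_force: [-0.6, 0.2, -0.4]
grip_width: 17.7
```

Run:
```python
from seg import *
T=tool();im,d=snap('wrist','w30')
plan(469.5,230.6,203,81.6)
a=im[165:285,270:370,::-1];cv2.imwrite('pics/w30c.png',cv2.resize(a,None,fx=5,fy=5,interpolation=cv2.INTER_CUBIC))
```

```text
at [ 423.3 -343.2  200.2] toolx ang 83.19 tilt [-0.0014  0.0018 -1.    ] tool shift mm [575.2 -22.2  -1.8] dist 575.6 spin 0.0278 q [-0.9   0.17  1.73  0.    1.24 -2.35] F [-1.2  0.5 -0.7] w 17.8 t 53.85
```

View pics/w30c.png

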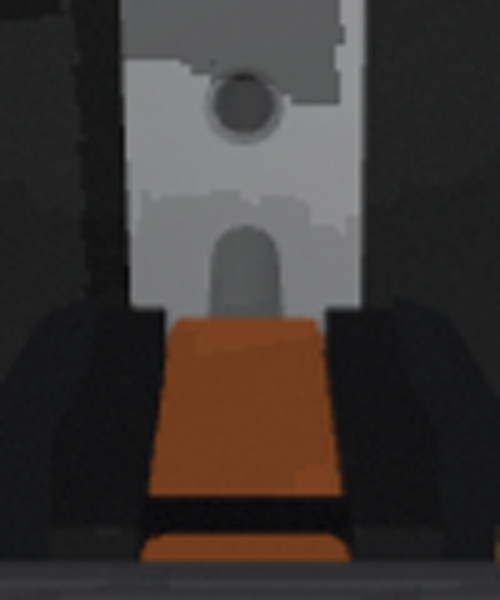

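send_rows([
  [0.0383, -0.0015, 0],
  [0.0383, -0.0015, 0],
  [0.0383, -0.0015, 0],
  [0.0383, -0.0015, 0],
  [0.0383, -0.0015, 0],
], spin=[0, 0, 0, 0, 0])

```text
clock: 54.27
tcp_pos: [438.1, -150.8, 200.0]
eef_rot: [-2.348, -2.083, 0.001]
contact_force: [0.8, 0.3, 0.3]
grip_width: 18.0
```

send_rows([
  [0.0383, -0.0015, 0],
  [0.0383, -0.0015, 0],
  [0.0383, -0.0015, 0],
  [0.0383, -0.0015, 0],
  [0.0383, -0.0015, 0],
], spin=[0, 0, 0, 0, 0])

```text
clock: 54.68
tcp_pos: [453.3, 40.1, 200.3]
eef_rot: [-2.348, -2.084, 0.002]
contact_force: [0.7, 0.2, -1.0]
grip_width: 17.8
```

send_rows([
  [0.0383, -0.0015, 0],
  [0.0383, -0.0015, 0],
  [0.0383, -0.0015, 0],
  [0.0383, -0.0015, 0],
  [0.0383, -0.0015, 0],
], spin=[0, 0, 0, 0, 0.0278])

```text
clock: 55.1
tcp_pos: [468.5, 231.0, 199.9]
eef_rot: [-2.377, -2.052, 0.004]
contact_force: [0.6, -1.2, -0.2]
grip_width: 17.7
```

send_rows([
  [0, 0, 0.02],
  [0, 0, 0.03],
  [0, 0, 0.025],
  [0, 0, 0],
  [0, 0, 0],
], spin=[0, 0, 0, 0, 0])

```text
clock: 55.52
tcp_pos: [467.7, 228.8, 124.4]
eef_rot: [-2.376, -2.051, 0.008]
contact_force: [0.5, 0.2, 0.6]
grip_width: 17.9
```

send_rows([
  [0, 0, 0],
  [0, 0, 0],
  [0, 0, 0],
  [0, 0, 0],
  [0, 0, 0],
], spin=[0, 0, 0, 0, 0])

```text
clock: 55.93
tcp_pos: [470.3, 229.2, 127.5]
eef_rot: [2.378, 2.052, 0.002]
contact_force: [-0.0, 0.4, -1.5]
grip_width: 17.7
```

Run:
```python
from seg import *
plan(469.1,230.7,100,81.6)
T=tool();im,d=snap('wrist','w31')
a=im[120:300,240:400,::-1];cv2.imwrite('pics/w31c.png',cv2.resize(a,None,fx=3.3,fy=3.3,interpolation=cv2.INTER_CUBIC))
```

```text
at [470.3 229.2 127.5] toolx ang 81.59 tilt [ 1.7e-03  4.0e-04 -1.0e+00] tool shift mm [ 1.3 -1.4 27.5] dist 27.6 spin -0.0002 q [ 0.23  0.22  1.84  0.    1.08 -1.2 ] F [-0.   0.4 -1.5] w 17.7 t 55.9333
```

View pics/w31c.png

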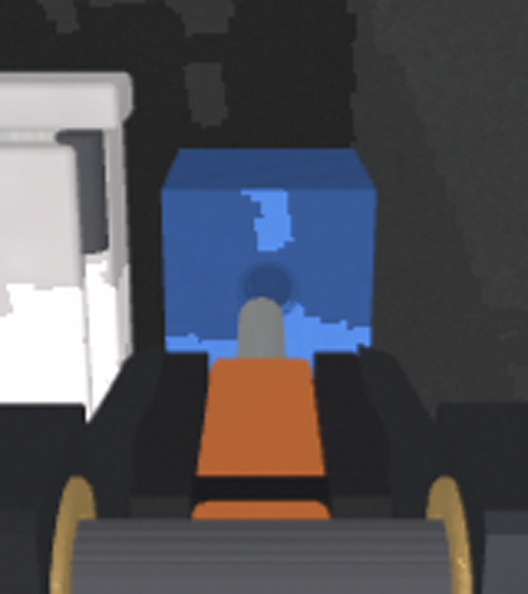

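send_rows([
  [0.0012, -0.0013, 0],
  [0, 0, 0.004],
  [0, 0, 0.004],
  [0, 0, 0.004],
  [0, 0, 0],
], spin=[0, 0, 0, 0, 0])

```text
clock: 56.4
tcp_pos: [468.0, 230.5, 113.4]
eef_rot: [-2.378, -2.052, 0.002]
contact_force: [0.0, -0.2, -0.8]
grip_width: 17.9
```

send_rows([
  [0, 0, 0.004],
  [0, 0, 0.004],
  [0, 0, 0.004],
  [0, 0, 0],
], spin=[0, 0, 0, 0])

```text
clock: 56.73
tcp_pos: [468.7, 230.7, 101.8]
eef_rot: [-2.378, -2.053, -0.001]
contact_force: [2.0, 0.7, -1.3]
grip_width: 17.8
```

send_rows([
  [0.0001, 0.0002, 0.006],
  [0, 0, 0.006],
  [0, 0, 0.006],
  [0, 0, 0.006],
  [0, 0, 0],
], spin=[0, 0, 0, 0, 0])

```text
clock: 57.15
tcp_pos: [468.8, 230.7, 77.4]
eef_rot: [-2.378, -2.053, -0.0]
contact_force: [2.4, 1.7, -4.1]
grip_width: 18.1
```

send_rows([
  [0, 0, 0.003],
  [0, 0, 0.002],
  [0, 0, 0.001],
  [0, 0, 0],
], spin=[0, 0, 0, 0])

```text
clock: 57.48
tcp_pos: [468.8, 230.7, 72.4]
eef_rot: [2.378, 2.053, 0.0]
contact_force: [2.8, 1.3, -2.0]
grip_width: 17.9
```

send_rows([
  [0, 0, 0.001],
  [0, 0, 0],
], spin=[0, 0])

```text
clock: 57.65
tcp_pos: [468.8, 230.7, 71.6]
eef_rot: [2.378, 2.053, 0.0]
contact_force: [1.8, 1.5, -1.0]
grip_width: 17.9
```

send_rows([
  [0, 0, 0.001],
  [0, 0, 0.0005],
  [0, 0, 0],
], spin=[0, 0, 0])

```text
clock: 57.9
tcp_pos: [468.9, 230.7, 71.5]
eef_rot: [2.378, 2.053, -0.0]
contact_force: [-4.6, -1.1, 12.9]
grip_width: 18.0
```

send_rows([
  [0, 0, 0.0005],
  [0, 0, 0],
], spin=[0, 0])

```text
clock: 58.07
tcp_pos: [468.9, 230.7, 71.5]
eef_rot: [2.378, 2.053, -0.0]
contact_force: [-5.6, -2.5, 18.2]
grip_width: 17.6
```

Seated. Release, rise, then step back for a check of everything.

send_rows([
  [0, 0, 0],
  [0, 0, 0],
  [0, 0, 0],
  [0, 0, -0.01],
  [0, 0, -0.02],
], spin=[0, 0, 0, 0, 0], claw=0.04)

```text
clock: 58.48
tcp_pos: [466.5, 230.0, 97.8]
eef_rot: [-2.376, -2.051, 0.008]
contact_force: [-0.6, 0.6, 0.1]
grip_width: 40.0
```

send_rows([
  [0, 0, -0.03],
  [0, 0, -0.03],
  [0, 0, -0.03],
  [0, 0, -0.03],
  [0, 0, -0.03],
], spin=[0, 0, 0, 0, 0])

```text
clock: 58.9
tcp_pos: [468.2, 230.5, 251.5]
eef_rot: [-2.378, -2.053, 0.0]
contact_force: [0.8, 0.1, 0.1]
grip_width: 40.3
```

send_rows([
  [-0.035, -0.01, 0],
  [-0.035, -0.01, 0],
  [-0.035, -0.01, 0],
  [-0.035, -0.01, 0],
  [-0.035, -0.01, 0],
], spin=[0, 0, 0, 0, 0])

```text
clock: 59.32
tcp_pos: [392.5, 63.8, 249.9]
eef_rot: [2.377, 2.054, -0.0]
contact_force: [0.6, -0.6, -0.1]
grip_width: 39.8
```

send_rows([
  [-0.035, -0.01, 0],
  [-0.035, -0.01, 0],
  [-0.035, -0.01, 0],
  [0, 0, 0],
  [0, 0, 0],
], spin=[0, 0, 0, 0, 0])

```text
clock: 59.73
tcp_pos: [348.2, -36.3, 250.1]
eef_rot: [2.383, 2.045, 0.001]
contact_force: [0.4, 0.3, -0.6]
grip_width: 39.9
```

Run:
```python
from seg import *
im,d=snap('scene','s9'); a=im[130:280,270:470,::-1];cv2.imwrite('pics/s9c.png',cv2.resize(a,None,fx=4,fy=4,interpolation=cv2.INTER_CUBIC))
P=pts('scene',d)
hsv=cv2.cvtColor(im,cv2.COLOR_RGB2HSV)
o=((hsv[...,0]<15)&(hsv[...,1]>150)&(hsv[...,2]>90)).astype(np.uint8);o[:150]=0;o[240:]=0
n,l,st,c=cv2.connectedComponentsWithStats(o)
for i in range(1,n):
    if st[i,4]>15: print(c[i],st[i,4],'zmax',np.percentile(P[l==i][:,2],[5,95]).round(1))
im,d=snap('top','top9'); a=im[100:310,190:510,::-1];cv2.imwrite('pics/top9c.png',cv2.resize(a,None,fx=2.5,fy=2.5,interpolation=cv2.INTER_CUBIC))
P=pts('top',d)
for sx,sy in [(-50,-90),(-50,90),(-50,0),(30,-90),(30,90),(50,0)]:
    w=np.array([*W(sx,sy),40,1]);p=r.camera_params('top');q=np.array(p['camera_matrix'])@(np.array(p['extrinsics'])@w)[:3];u,v=(q[:2]/q[2]).round().astype(int)
    print((sx,sy),(u,v),P[v,u].round(1),im[v,u])
```

```text
[431.81428571 151.92857143] 70 zmax [52.5 91.1]
[635.43478261 150.7826087 ] 23 zmax [-649.5 -626.9]
[343.55 155.35] 20 zmax [ 92.6 106.5]
[343.29411765 163.42647059] 68 zmax [20.8 90.4]
[356.25       161.45833333] 24 zmax [1.00e-01 1.06e+02]
[355.75384615 170.26153846] 65 zmax [59.6 91.2]
[369.7826087 168.       ] 23 zmax [ -1.4 105.9]
[368.56060606 176.95454545] 66 zmax [53.5 89.7]
[381.95454545 175.22727273] 22 zmax [  5.2 107.1]
[381.61764706 184.08823529] 68 zmax [57.5 91.4]
[  2.05882353 189.41176471] 51 zmax [-179.3 -131.1]
(-50, -90) (np.int64(325), np.int64(177)) [612.7  41.4  36.3] [252 251 249]
(-50, 90) (np.int64(316), np.int64(229)) [434.6  67.1  39.2] [250 247 244]
(-50, 0) (np.int64(320), np.int64(203)) [522.5  56.1  37.6] [250 249 246]
(30, -90) (np.int64(301), np.int64(173)) [623.  122.7  43.5] [249 248 245]
(30, 90) (np.int64(292), np.int64(225)) [445.8 146.8  41.3] [253 252 251]
(50, 0) (np.int64(291), np.int64(198)) [537.2 153.8  38.6] [251 250 248]
```

View pics/s9c.png

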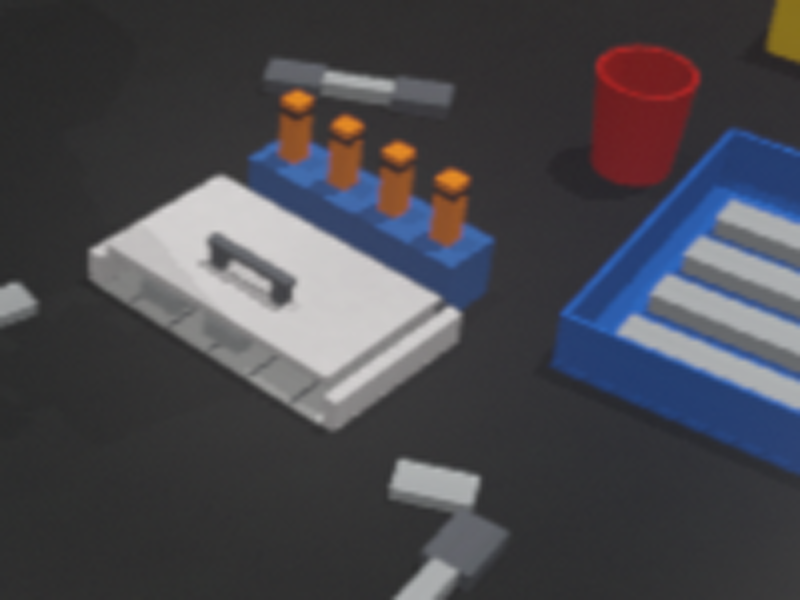

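View pics/top9c.png

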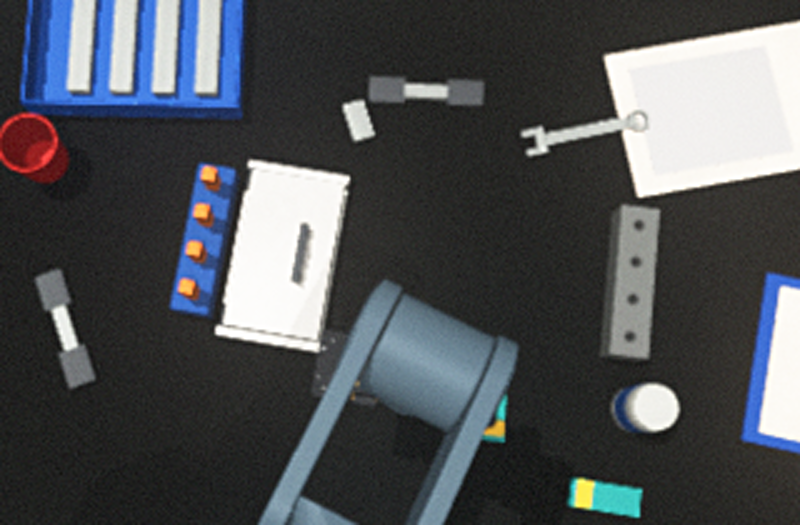

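```bash
python3 -c "
from h import *
s=r.state();print(s['contact_force'],s['dq'].round(3),s['clock']);r.hand_in()"
```

```text
[-0.04312229  0.28237304  0.25107206] [ 0.041  0.013 -0.005  0.002 -0.004 -0.004] 59.8333
the job is handed in; nothing more can be done
```

I slid the green, yellow and red bars along the mat onto the cold plate and pressed the cover shut. Then I moved all four probes from the rack into the four block openings. The job was handed in at about 60 s, well inside the 210 s limit.

**Bars:** In the last wrist view before the cover closed, all three lay wholly on the plate. Green first ended only about 4 mm inside the front edge, so I slid it about 10 mm deeper. After closing, the final views show nothing sticking out of the mouth, but the bars themselves can no longer be seen directly.

**Cover:** It stopped at 40 mm fingertip height under 17 N. The top camera reads its surface at 36 to 44 mm, level within depth noise.

**Probes:** All four stand upright, with handle tops reading about 105 mm, which is fully home. Each met its stop at the same gripper height as its shoulder had on the rack, with 11 to 18 N pressing down. The rack is empty.

**Other things:** I aimed to leave everything else alone, and the final pictures show nothing obviously moved. The turquoise look-alike nearest the bars is partly hidden by the arm in the last picture.

**Disagreements:** The top and wrist cameras differed by 2 to 3 mm in places, and measured probe spacing came out about 2% short. I used the wrist view and the positions where probes were actually gripped for the insertions. No checks failed.

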